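Fetch the check weight from behind the containers and check the scale

TASK

The bench scale is to be checked with the large check weight, which stands at the back of the steel storage bay behind the aerosol can, the tin and the jar. First set can, tin and jar aside together, upright, on the empty tray, then set the large weight down (do not drop it) upright in the middle of the scale's pan, and then put can, tin and jar back upright, each exactly where it stood. Leave the small weight and the carton in the bay where they are, and let nothing fall over.

Things in the scene. Friction and masses are not known exactly. Their poses are not given: they have to be found in the camera images.
- bay: Fixed open-topped steel bay, 160 deep (x) by 250 wide (y); floor 6 mm above the bench. Origin on the bench under its centre, x to its back (away from the robot), z up. Front lip 12 mm high, side rails 51, back rail and posts 90. Can, tin, jar: front row, x about -40, 78 mm pitch; weights, carton: back row, x about +20, 70 mm pitch; any order. Bay, tray, scale stand side by side, any order.
- tray: Empty shallow aluminium tray fixed on the bench, 150 (x) by 240 (y) by 14 mm high, rim 3 mm thick, floor 3 mm above the bench; the side area, with room for the three containers in a row along y. Origin on the bench under its centre, z up.
- scale: White bench scale fixed on the bench, with a flat steel pan 176 (x) by 190 (y) mm whose top is 62 mm above the bench and is its highest part; a sloping console with a display is on the robot's side. Origin on the bench under the middle of the pan, z up.
- can: Aerosol can, aluminium with blank label and grey cap: round, 44 mm diameter, 152 mm tall, the tallest of the three; straight-sided cap of 43 mm diameter from 112 to 148 mm. About 0.2 kg. Origin at the centre of its underside, z up.
- tin: Rectangular metal tin, 40 (x) by 60 (y) mm, 116 mm tall, with a black screw cap of 26 mm diameter on top, off-centre, up to 132 mm; the narrow 40 mm way lies about along the bay's depth. About 0.28 kg. Origin at the centre of its underside, z up.
- jar: Round glass jar of sparking wheels, 56 mm diameter, 130 mm tall over a straight black lid of 58 mm diameter from 102 to 128 mm. About 0.32 kg. Origin at the centre of its underside, z up.
- weight_large: Large steel check weight with a knob: cylinder of 38 mm diameter up to 43 mm, knob of 24 mm diameter from 55 to 66 mm (its top). 0.5 kg. Origin at the centre of its underside, z up.
- weight_small: Small steel check weight of the same form, 26 mm diameter, 46 mm tall; stays where it is. Origin at the centre of its underside.
- carton: Small cardboard carton 40 by 34 by 30 mm tall; stays where it is. Origin at the centre of its underside.
Not all that is in view belongs to the job. Leave any brown or orange look-alike of the weight_large alone.

How it is judged (in metres and radians):
On the way, in this order (a step that is already met when the one before it is completed fails the run):
1. can, tin and jar all stand upright on the tray together (x of can in the frame of tray between -0.075 and 0.075 m and y of can in the frame of tray between -0.12 and 0.12 m and z of can in the frame of tray between -0.002 and 0.01 m and angle between each of can, tin, jar's own z axis and vertical below 0.1 rad and x of tin in the frame of tray between -0.075 and 0.075 m and y of tin in the frame of tray between -0.12 and 0.12 m and z of tin in the frame of tray between -0.002 and 0.01 m and x of jar in the frame of tray between -0.075 and 0.075 m and y of jar in the frame of tray between -0.12 and 0.12 m and z of jar in the frame of tray between -0.002 and 0.01 m), for 0.2 s.
2. the large weight stands released and upright in the middle of the pan (z of weight_large in the frame of scale between 0.057 and 0.067 m and horizontal distance between weight_large and scale below 0.015 m and angle between weight_large's own z axis and vertical below 0.1 rad and linear speed of weight_large below 0.02 m/s and contact force between the fingers and weight_large below 0.1 N), for 0.2 s.
At the end, for the whole second after the job is handed in: The large weight stands upright, released and at rest on the pan within 15 mm of its middle; can, tin and jar stand upright and at rest in the bay, each within 15 mm of where it stood at the start; the small weight and the carton are within 15 mm of where they were (all of step 2 and distance of each of can, tin, jar, weight_small, carton from where it was at the start of the episode below 0.015 m and angle between each of can, tin, jar's own z axis and vertical below 0.1 rad and linear speed of each of can, tin, jar below 0.02 m/s); the robot touches nothing.
It fails at once if the large weight is let go more than 15 mm above the pan (z of weight_large in the frame of scale above 0.077 m and horizontal distance between weight_large and scale below 0.13 m and contact force between anything else and weight_large below 0.05 N).
It fails at once if can, tin, jar or a weight falls over (angle between any of can, tin, jar, weight_large, weight_small's own z axis and vertical above 0.7 rad).
It fails at once if the small weight or the carton is shifted by more than 30 mm (distance of any of weight_small, carton from where it was at the start of the episode above 0.03 m).
It also fails if it takes over 144 s, if anything falls off the work surface, if the arm or the gripper's body presses on something with over 40 N, if the wrist force passes 120 N, or if a joint passes its speed limit or range.

ROBOT

A 6-joint arm with a two-finger parallel gripper is mounted at the origin on the work surface. World frame = base frame: x ahead of the robot, y to its left, z up, the work surface at z = 0. Lengths are in m, angles in degrees, forces in N, time in s.
With the tool pointing down it reaches from about 0.4 to 0.825 m from the base axis. Payload 7 kg.
Tool frame: the origin (TCP) lies midway between the tips of the shut fingers; the grasp point (between the pads) lies 19 mm behind it; z points along the fingers, y is the direction in which the jaws open and shut (so a half turn about z gives the same grasp; the last joint's range is limited). The gripper opens to 88 mm and grips with 3 to 60 N. Pads are 19 mm wide; open, the fingers measure 130 mm over their backs; the gripper's body (78 mm by 193 mm) begins 47 mm behind the grasp point.
Start: joints at [-51.56, 20.546, 0.682, 0, -70.136, -16.507], TCP at [0.252, -0.626, 0.227] pointing down, gripper open.
Joint ranges: [-176.03, 176.03], [-82.01, 121.73], [-58.28, 71.71], [-173.87, 95.51], [-174.79, -0.11], [-173.66, 173.66]. Speed limits (degrees/s): [136.94, 136.94, 172.46, 180, 180, 180].

INTERFACE

Orientations are given as [roll, pitch, yaw] about the fixed x, y, z axes, in that order (R = Rz(yaw) Ry(pitch) Rx(roll)).
In Python, from plant import sensors, cams, job gives the robot as it stands.
- The arm moves only by the tool move_arm, never from a script. Its argument "commands" is a list of rows, each a list of 7 numbers: the finger opening in cm, from 0 to 8.76, then the shift along the tool's x, y, z in cm, then the turn, a rotation vector about the tool's x, y, z in rad. In form: [[hand, x, y, z, wx, wy, wz], ...]. A call has exactly 8 rows; each row is the pose to reach, as a shift and turn from the pose commanded when the call began, along the tool's axes at that moment; what a row does not reach only later rows make up. A row lasts 1/8 s, in which the tool goes at most 62.5 mm and 10.7 degrees, less where a joint would pass 70% of its speed; a pose out of reach is approached as far as the arm can. A call with a gripper value outside its range is refused whole. The fingers move at their own pace and stop on an object; the grip force is fixed at half the most. Time passes only in rows, so rows that repeat a pose let the fingers close, or fill a call up. It gives the time, the measured TCP pose, the force and the opening at its end, in the units of the state.
- sensors.get_obs(): the state, without advancing time (a new reading comes with each control period).
- cams.snapshot(name): name is "scene" or "top" or "wrist"; returns a dict with "frame" (420x560x3 uint8, red, green, blue), "camera_matrix" (3x3 intrinsics, pixels), "dist_coeffs" ([k1, k2, p1, p2, k3] as OpenCV has them; the pictures are not rectified), "R" (3x3) and "t" (3): a world point X has camera coordinates R X + t. Camera axes: x right, y down, z forward; pixel columns grow to the right and rows downward; lengths in m; the calibration is good to about 2 mm. A picture is of the moment at which its call begins. There is no depth.
- job.close_job(): hands the job in, once; it reports no verdict.
The state is a dict: "clock": time; "joint_pos": joint angles; "qvel": joint speeds; "tau": joint torques, N m; "tool_pos": TCP position; "orientation": TCP orientation; "force": force on the tool from outside, world axes, zero at the start; "moment": the same for the moment, N m; "opening": finger opening in m.
Only numpy, scipy, OpenCV 4.12 (cv2) and the standard library are available. Lean on these libraries where they do the work, as an engineer would, in place of code of your own. Each camera call takes 0.05 s, during which the arm holds its last target.

## Working session

There is one attempt and no reset: what is moved stays moved. The work goes in short steps, Python scripts to look and compute and a tool call to move; the robot and the scene stay as the last step left them, time stands still between calls to the robot, and variables do not carry over. Pictures are saved under pics/ and viewed, and the job is handed in when it is done.

Besides the shell and the picture viewer there is one more tool, called after "Request:" by a JSON object that holds its "name" and its "arguments", one argument or row to a line. move_arm: Moves the arm, as the interface text tells. Its arguments: {"type":"object","properties":{"commands":{"type":"array"}},"required":["commands"]}

```bash
ls; mkdir -p pics; python3 - <<'E'
from plant import sensors,cams,job
import cv2
print(sensors.get_obs())
for n in ["scene","top","wrist"]:
    s=cams.snapshot(n); cv2.imwrite(f"pics/a_{n}.png",s["frame"][:,:,::-1]); print(n,s["camera_matrix"],s["dist_coeffs"],s["R"],s["t"])
E
```

```text
pics
{'clock': 0.0, 'joint_pos': array([-5.15614325e+01,  2.05905146e+01,  6.34791586e-01, -2.05312138e-02,
       -7.01348056e+01, -1.65073720e+01]), 'qvel': array([-0.0093419 , -0.04706392,  0.10507315,  0.15385862,  0.08844369,
       -0.00149489]), 'tau': array([-4.03969289e-04, -5.82724893e+01,  2.93044960e+01,  6.99740231e+00,
        6.80366720e-03, -1.69117775e-04]), 'tool_pos': array([ 0.25191605, -0.62571611,  0.22563951]), 'orientation': array([ 1.79907718e+02, -7.21998003e-03, -1.58075791e+02]), 'force': array([ 0.45484863, -0.44319417, -0.02114803]), 'moment': array([-0.02003569,  0.03750568,  0.00096433]), 'opening': 0.08789033718909975}
scene [[399.35802361   0.         287.57834967]
 [  0.         399.35802361 211.04519026]
 [  0.           0.           1.        ]] [-0.0299762  0.         0.         0.         0.       ] [[-0.83793847  0.54549183 -0.01725638]
 [ 0.40545383  0.60103595 -0.68874014]
 [-0.36533042 -0.58411852 -0.7248029 ]] [ 0.44852993 -0.25091452  1.27642333]
top [[491.85209696   0.         273.51526377]
 [  0.         491.85209696 209.00026111]
 [  0.           0.           1.        ]] [-0.14349171  0.          0.          0.          0.        ] [[ 0.00789702 -0.99995431  0.00538738]
 [-0.98292046 -0.00875286 -0.1838226 ]
 [ 0.18386135 -0.00384372 -0.98294467]] [0.05734272 0.58655162 1.26662229]
wrist [[310.37285189   0.         278.36192601]
 [  0.         310.37285189 216.11843607]
 [  0.           0.           1.        ]] [0.01572496 0.         0.         0.         0.        ] [[-0.3726855   0.92795605  0.00175701]
 [ 0.89362201  0.3583847   0.27018532]
 [ 0.25009042  0.10226426 -0.96280673]] [ 0.67431225 -0.03471139  0.39042723]
```

View pics/a_scene.png

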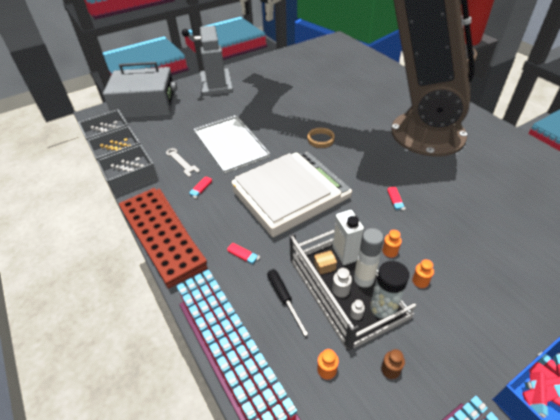

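View pics/a_top.png

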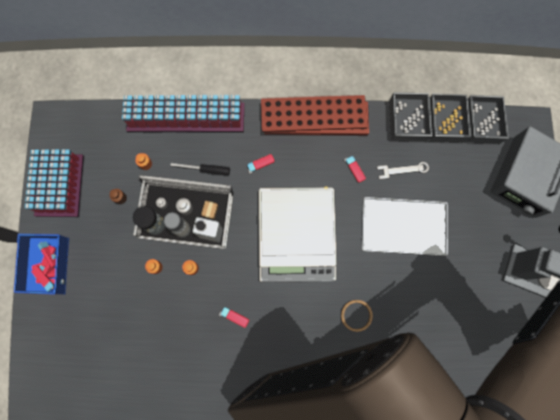

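View pics/a_wrist.png

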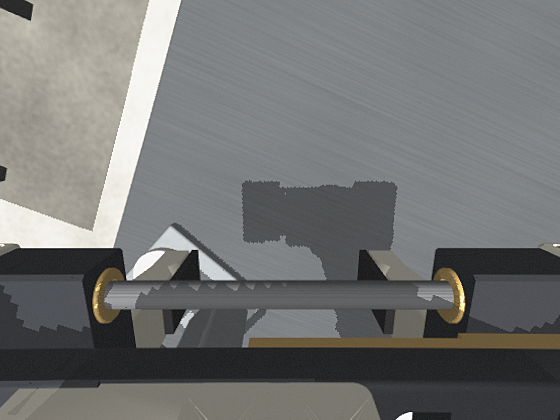

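The top view shows the bay on the left (pixels 135–232, 178–247), the scale in the middle and the tray on the right (362–448, 198–255). In the front row, from left to right, are the jar, can and tin. In the back row are the small weight, large weight and carton. Next I'll zoom in.

```bash
cat > h.py <<'E'
import numpy as np,cv2
from plant import sensors,cams,job
def snap(n,save=None):
    s=cams.snapshot(n)
    if save: cv2.imwrite(f"pics/{save}.png",s["frame"][:,:,::-1])
    np.savez(f"last_{n}.npz",**{k:np.array(v) for k,v in s.items()})
    return s
def load(n): return dict(np.load(f"last_{n}.npz"))
def rays(s,px):
    px=np.array(px,float).reshape(-1,1,2)
    u=cv2.undistortPoints(px,s["camera_matrix"],s["dist_coeffs"])[:,0]
    d=np.c_[u,np.ones(len(u))]@s["R"]
    c=-s["R"].T@s["t"]
    return c,d/np.linalg.norm(d,axis=1)[:,None]
def onz(s,px,z):
    c,d=rays(s,px); return c+d*((z-c[2])/d[:,2])[:,None]
def tri(s1,p1,s2,p2):
    A=np.zeros((3,3));b=np.zeros(3);L=[]
    for s,p in((s1,p1),(s2,p2)):
        c,d=rays(s,p);P=np.eye(3)-np.outer(d[0],d[0]);A+=P;b+=P@c;L.append((c,P))
    x=np.linalg.solve(A,b); return x,[np.linalg.norm(P@(x-c)) for c,P in L]
def proj(s,X):
    return cv2.projectPoints(np.array(X,float).reshape(-1,3),cv2.Rodrigues(s["R"])[0],s["t"],s["camera_matrix"],s["dist_coeffs"])[0][:,0]
E
python3 - <<'E'
from h import *
s=snap("scene");t=snap("top")
a=t["frame"][165:260,125:245,::-1]; cv2.imwrite("pics/b_top.png",cv2.resize(a,None,fx=6,fy=6,interpolation=cv2.INTER_CUBIC))
a=s["frame"][200:350,280:420,::-1]; cv2.imwrite("pics/b_sc.png",cv2.resize(a,None,fx=4,fy=4,interpolation=cv2.INTER_CUBIC))
a=t["frame"][180:290,250:460,::-1]; cv2.imwrite("pics/b_top2.png",cv2.resize(a,None,fx=3.5,fy=3.5,interpolation=cv2.INTER_CUBIC))
print(-s["R"].T@s["t"],-t["R"].T@t["t"])
E
```

```text
[0.943891   0.65172174 0.76008043] [0.34319787 0.06734264 1.35253215]
```

View pics/b_top.png

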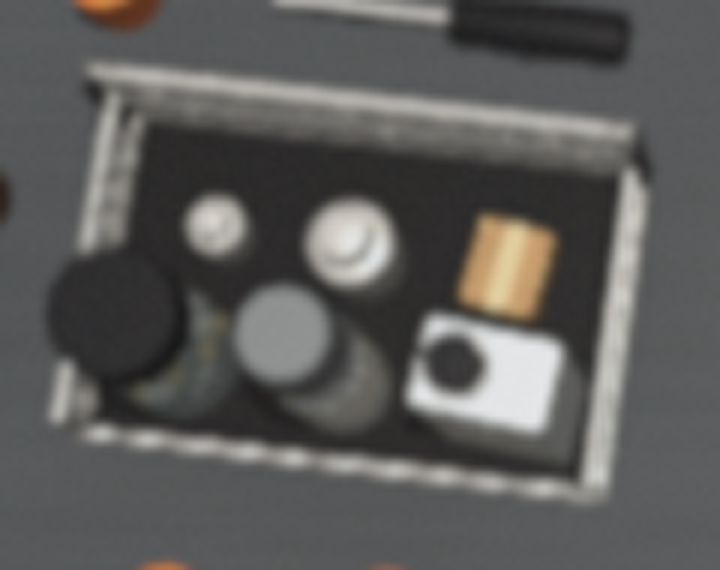

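View pics/b_sc.png

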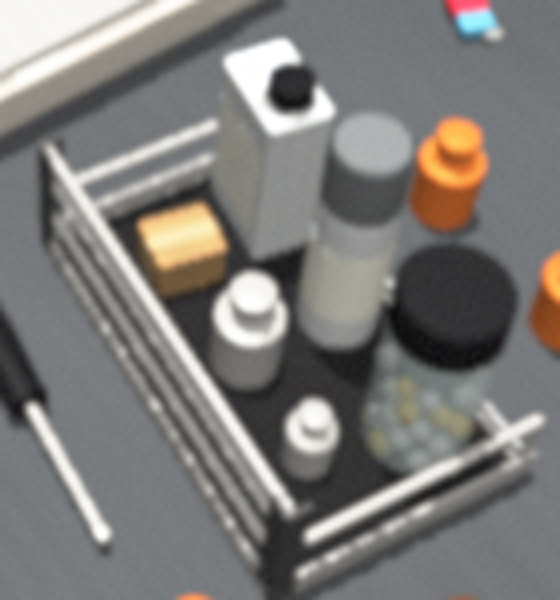

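View pics/b_top2.png

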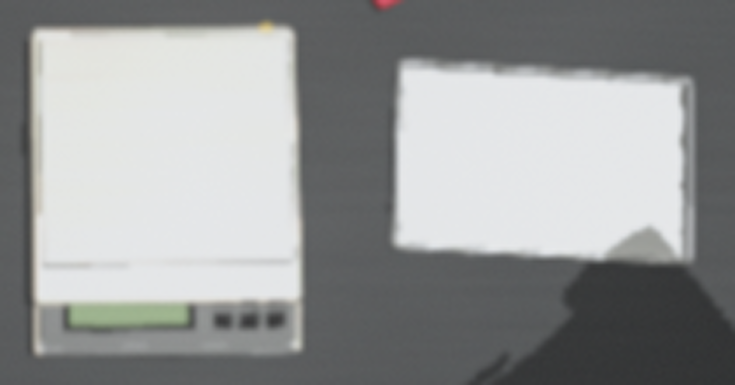

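The top crop (6x) shows the jar lid at (115,313), the can cap at (283,335), the tin top centred at (487,373), the large knob at (347,240), the small knob at (217,222) and the carton at (507,265). I'll triangulate these against the scene crop.

```bash
python3 - <<'E'
from h import *
s=load("scene");t=load("top")
def T(p): return [125+(p[0]+.5)/6-.5,165+(p[1]+.5)/6-.5]
def S(p): return [280+(p[0]+.5)/4-.5,200+(p[1]+.5)/4-.5]
def T2(p): return [250+(p[0]+.5)/3.5-.5,180+(p[1]+.5)/3.5-.5]
for n,a,b,z in [("jar",(115,313),(459,290),.136),("can",(283,335),(373,144),.158),("tincap",(455,362),(294,82),.138),("knobL",(348,240),(256,288),.072),("knobS",(217,222),(316,412),.052),
   ("tinTL",(427,312),(331,108),.122),("tinTR",(563,345),(283,40),.122),("tinBR",(545,432),(224,58),.122),("tinBL",(405,403),(272,132),.122),("postL",(90,72),(283,510),.09),("postR",(636,130),(48,148),.09)]:
    x,e=tri(t,T(a),s,S(b)); print(n,x.round(4),np.round(e,4),"top@z",onz(t,T(a),z).round(4),"sc@z",onz(s,S(b),z).round(4))
print("tray",onz(t,[T2(p) for p in [(400,60),(693,78),(692,262),(395,246)]],.014).round(4))
print("pan",onz(t,[T2(p) for p in [(36,28),(294,28),(294,262),(40,265)]],.062).round(4))
print("bay",onz(t,[T(p) for p in [(90,72),(636,130)]],.09).round(4),onz(t,[T(p) for p in [(605,490),(82,430)]],.012).round(4))
E
```

```text
jar [0.548  0.392  0.1333] [0.0005 0.0005] top@z [[0.5479 0.3909 0.136 ]] sc@z [[0.5494 0.3934 0.136 ]]
can [0.5363 0.3144 0.1555] [0.0003 0.0003] top@z [[0.5357 0.3141 0.158 ]] sc@z [[0.5381 0.3156 0.158 ]]
tincap [0.5284 0.2463 0.134 ] [0.0006 0.0006] top@z [[0.5282 0.2453 0.138 ]] sc@z [[0.5307 0.2493 0.138 ]]
knobL [0.5933 0.3054 0.068 ] [0.0001 0.0001] top@z [[0.5925 0.3046 0.072 ]] sc@z [[0.5952 0.3075 0.072 ]]
knobS [0.6049 0.3704 0.0464] [0.0007 0.0007] top@z [[0.6042 0.3686 0.052 ]] sc@z [[0.6071 0.3732 0.052 ]]
tinTL [0.5392 0.2671 0.1432] [0.0137 0.0137] top@z [[0.552  0.2603 0.122 ]] sc@z [[0.5157 0.2643 0.122 ]]
tinTR [0.5257 0.211  0.1376] [0.0148 0.0148] top@z [[0.5384 0.202  0.122 ]] sc@z [[0.5051 0.2113 0.122 ]]
tinBR [0.5156 0.2002 0.101 ] [0.0159 0.0159] top@z [[0.5013 0.2086 0.122 ]] sc@z [[0.5404 0.2039 0.122 ]]
tinBL [0.5278 0.2596 0.1025] [0.017 0.017] top@z [[0.5129 0.2682 0.122 ]] sc@z [[0.5521 0.2599 0.122 ]]
postL [0.6669 0.4197 0.0869] [0.0028 0.0028] top@z [[0.6643 0.4208 0.09  ]] sc@z [[0.6701 0.4187 0.09  ]]
postR [0.6396 0.1772 0.0855] [0.0011 0.0011] top@z [[0.6394 0.1761 0.09  ]] sc@z [[0.6408 0.1812 0.09  ]]
tray [[ 0.6306 -0.1906  0.014 ]
 [ 0.6184 -0.4313  0.014 ]
 [ 0.4691 -0.4224  0.014 ]
 [ 0.4815 -0.183   0.014 ]]
pan [[ 0.6428  0.0993  0.062 ]
 [ 0.6447 -0.0996  0.062 ]
 [ 0.4641 -0.0971  0.062 ]
 [ 0.4604  0.094   0.062 ]]
bay [[0.6643 0.4208 0.09  ]
 [0.6394 0.1761 0.09  ]] [[0.489  0.193  0.012 ]
 [0.5138 0.4364 0.012 ]]
```

```bash
cat >> h.py <<'E'
from scipy.spatial.transform import Rotation as Ro
import json
def Rt(yaw): return Ro.from_euler('xyz',[180,0,yaw],degrees=True)
def goto(c,g):
    """c=(x,y,z,yaw) commanded, g=goal; shift in tool axes cm, wz rad"""
    d=Rt(c[3]).inv().apply(np.array(g[:3])-np.array(c[:3]))*100
    w=(Rt(c[3]).inv()*Rt(g[3])).as_rotvec()
    print("shift cm",d.round(2),"turn",w.round(3)); return d,w
def after(c,sh,wz=0):
    p=np.array(c[:3])+Rt(c[3]).apply(np.array(sh)/100)
    r=(Rt(c[3])*Ro.from_rotvec([0,0,wz])).as_euler('xyz',degrees=True)
    return [*p.round(5),round(float(r[2]),3)]
E
python3 - <<'E'
from h import *
w=snap("wrist")
c0=[.252,-.626,.227,-158.07]
cam=-w["R"].T@w["t"]; print("cam in tool",Rt(-158.07).inv().apply(cam-np.array(c0[:3])), "axis",Rt(-158.07).inv().apply(w["R"][2]))
goto(c0,[.50,-.30,.34,-96]); goto([.50,-.30,.34,-96],[.45,.31,.36,-96])
E
```

```text
cam in tool [ 0.07261766 -0.00021557 -0.15749417] axis [-2.70229453e-01  7.92507107e-04  9.62795624e-01]
shift cm [-35.18  20.98 -11.3 ] turn [ 0.     0.    -1.083]
shift cm [-60.14  11.35  -2.  ] turn [0. 0. 0.]
```

Request:
{"name": "move_arm", "arguments": {
  "commands": [
    [8.7, -2, 1, -3, 0, 0, -0.1],
    [8.7, -7, 4, -6, 0, 0, -0.25],
    [8.7, -12, 7, -9, 0, 0, -0.4],
    [8.7, -17, 10, -11.3, 0, 0, -0.55],
    [8.7, -22, 13, -11.3, 0, 0, -0.7],
    [8.7, -27, 16, -11.3, 0, 0, -0.85],
    [8.7, -32, 19, -11.3, 0, 0, -1.0],
    [8.7, -35.2, 21, -11.3, 0, 0, -1.083]
  ]
}}

```text
clock: 1.3
tool_pos: [0.5014, -0.2976, 0.3397]
orientation: [-180.0, 0.0, -95.7]
force: [0.7, -0.6, -0.1]
opening: 0.0872
```

```bash
python3 - <<'E'
from h import *
c=[.252,-.626,.227,-158.07]
c=after(c,[-35.2,21,-11.3],-1.083);print(c)
goto(c,[.56,.05,.36,-96]);goto(c,[.56,.39,.36,-96])
E
```

```text
[np.float64(0.5001), np.float64(-0.29973), np.float64(0.34), -96.019]
shift cm [-35.41  -2.29  -2.  ] turn [ 0.  0. -0.]
shift cm [-69.22   1.28  -2.  ] turn [ 0.  0. -0.]
```

Request:
{"name": "move_arm", "arguments": {
  "commands": [
    [8.7, -4, -0.3, -2, 0, 0, 0],
    [8.7, -9, -0.6, -2, 0, 0, 0],
    [8.7, -14, -0.9, -2, 0, 0, 0],
    [8.7, -19, -1.2, -2, 0, 0, 0],
    [8.7, -24, -1.5, -2, 0, 0, 0],
    [8.7, -29, -1.9, -2, 0, 0, 0],
    [8.7, -33, -2.2, -2, 0, 0, 0],
    [8.7, -35.4, -2.3, -2, 0, 0, 0]
  ]
}}

```text
clock: 2.3
tool_pos: [0.5602, 0.0517, 0.3594]
orientation: [180.0, 0.0, -95.9]
force: [0.3, 0.1, -0.3]
opening: 0.0866
```

```bash
python3 - <<'E'
from h import *
snap("wrist","c_scale"); o=sensors.get_obs();print(o["tool_pos"],o["orientation"],o["clock"])
c=after([.5001,-.29973,.34,-96.019],[-35.4,-2.3,-2]);print(c)
goto(c,[.56,.39,.36,-96])
E
```

```text
[0.56063904 0.053308   0.35912412] [ 1.79984892e+02  3.17604058e-02 -9.59070439e+01] 2.35
[np.float64(0.56009), np.float64(0.04991), np.float64(0.36), -96.019]
shift cm [-33.82   3.58   0.  ] turn [ 0.  0. -0.]
```

View pics/c_scale.png

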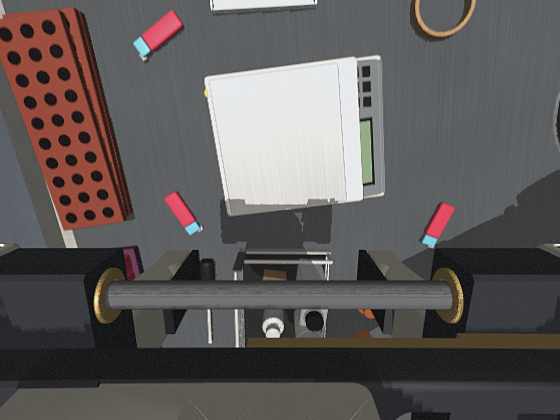

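The wrist view shows the whole scale, with the pan's corners near (207,78), (340,63), (348,203) and (229,213). I'll zoom in there and move on over the bay.

```bash
python3 - <<'E'
from h import *
w=load("wrist"); np.savez("w_scale.npz",**w)
a=w["frame"][50:225,195:395,::-1]; cv2.imwrite("pics/c_scale2.png",cv2.resize(a,None,fx=3.4,fy=3.4,interpolation=cv2.INTER_CUBIC))
E
```

```text
(no output)
```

View pics/c_scale2.png

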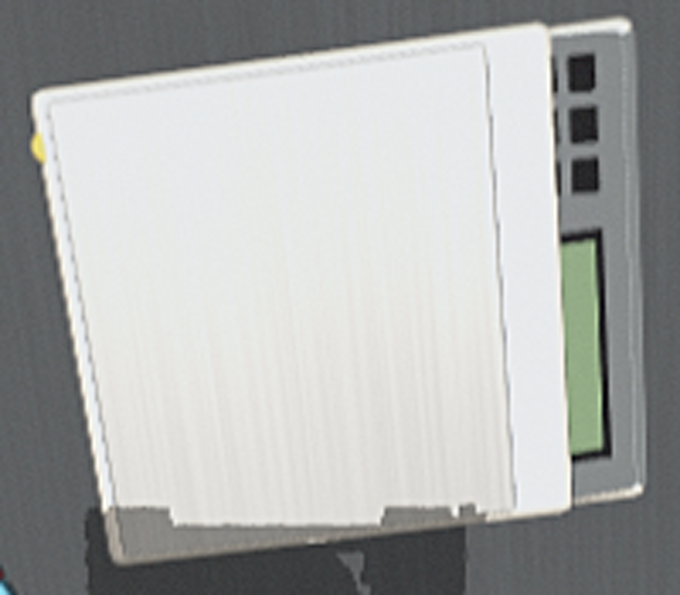

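Request:
{"name": "move_arm", "arguments": {
  "commands": [
    [8.7, -4, 0.4, 0, 0, 0, 0],
    [8.7, -9, 1, 0, 0, 0, 0],
    [8.7, -14, 1.5, 0, 0, 0, 0],
    [8.7, -19, 2, 0, 0, 0, 0],
    [8.7, -24, 2.5, 0, 0, 0, 0],
    [8.7, -29, 3, 0, 0, 0, 0],
    [8.7, -33, 3.5, 0, 0, 0, 0],
    [8.7, -33.8, 3.6, 0, 0, 0, 0]
  ]
}}

```text
clock: 3.35
tool_pos: [0.5593, 0.3919, 0.3582]
orientation: [179.9, -0.1, -95.9]
force: [-0.8, -0.2, 0.1]
opening: 0.0872
```

```bash
python3 - <<'E'
from h import *
snap("wrist","c_bay"); o=sensors.get_obs();print(o["tool_pos"],o["orientation"],o["clock"])
c=after([0.56009,0.04991,.36,-96.019],[-33.8,3.6,0]);print(c)
E
```

```text
[0.55942656 0.39150876 0.35835715] [ 1.79942802e+02 -6.58245166e-02 -9.59182440e+01] 3.4
[np.float64(0.55973), np.float64(0.38982), np.float64(0.36), -96.019]
```

View pics/c_bay.png

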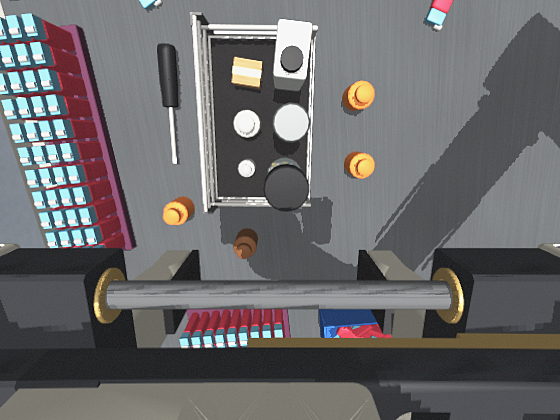

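The wrist view over the bay shows the jar lid at about (286,186), the can cap at (291,122), the tin top around (293,50), the large knob at (247,122) and the small one at (247,168).

```bash
python3 - <<'E'
from h import *
w=load("wrist"); np.savez("w_bay.npz",**w)
a=w["frame"][5:220,185:330,::-1]; cv2.imwrite("pics/c_bay2.png",cv2.resize(a,None,fx=2.75,fy=2.75,interpolation=cv2.INTER_CUBIC))
ws=dict(np.load("w_scale.npz"))
P=[[195+(x+.5)/3.4-.5,50+(y+.5)/3.4-.5] for x,y in [(52,103),(485,45),(515,515)]]
X=onz(ws,P,.062);print(X.round(4),np.linalg.norm(X[0]-X[1]),np.linalg.norm(X[1]-X[2]),"centre",(X[0]+X[2])/2)
E
```

```text
[[ 0.6382 -0.0933  0.062 ]
 [ 0.4657 -0.0963  0.062 ]
 [ 0.4623  0.0941  0.062 ]] 0.17251011562852253 0.1904234410189817 centre [5.50231722e-01 3.77078044e-04 6.20000000e-02]
```

View pics/c_bay2.png

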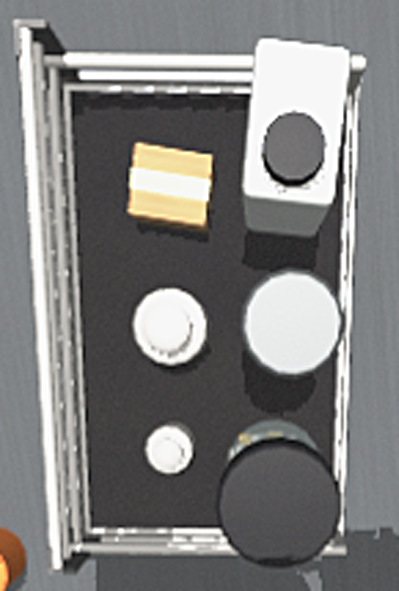

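```bash
python3 - <<'E'
from h import *
s=load("scene");t=load("top");w=load("wrist")
def T(p): return [125+(p[0]+.5)/6-.5,165+(p[1]+.5)/6-.5]
def S(p): return [280+(p[0]+.5)/4-.5,200+(p[1]+.5)/4-.5]
def W(p): return [185+(p[0]+.5)/2.75-.5,5+(p[1]+.5)/2.75-.5]
for n,a,b,c,z in [("jar",(115,313),(459,290),(279,502),.136),("can",(283,335),(373,144),(293,322),.158),("tincap",(455,362),(294,82),(294,147),.138),("knobL",(348,240),(256,288),(167,319),.072),("knobS",(217,222),(316,412),(168,446),.052),
 ("tin++",(427,312),(272,132),(246,193),.122),("tin+-",(563-4,345-4),(224,58),(257,39),.122),("tin--",(545,432),(283,40),(350,46),.122),("tin-+",(405,403),(331,108),(333,203),.122)]:
    x,e=tri(w,W(c),s,S(b)); y,e2=tri(t,T(a),s,S(b)); v,e3=tri(w,W(c),t,T(a))
    print(n,"ws",x.round(4),round(e[0],4),"ts",y.round(4),round(e2[0],4),"wt",v.round(4),round(e3[0],4),"w@z",onz(w,W(c),z)[0].round(4))
E
```

```text
jar ws [0.5483 0.3911 0.1326] 0.0013 ts [0.548  0.392  0.1333] 0.0005 wt [0.5488 0.391  0.1324] 0.0009 w@z [0.5492 0.3895 0.136 ]
can ws [0.5363 0.3135 0.1549] 0.0004 ts [0.5363 0.3144 0.1555] 0.0003 wt [0.5362 0.3137 0.1576] 0.0007 w@z [0.5367 0.3133 0.158 ]
tincap ws [0.5286 0.2461 0.1342] 0.0008 ts [0.5284 0.2463 0.134 ] 0.0006 wt [0.5289 0.2456 0.1346] 0.0002 w@z [0.5293 0.2462 0.138 ]
knobL ws [0.5946 0.3049 0.0692] 0.0014 ts [0.5933 0.3054 0.068 ] 0.0001 wt [0.5941 0.3044 0.0705] 0.0014 w@z [0.5952 0.3039 0.072 ]
knobS ws [0.6051 0.3698 0.0461] 0.0013 ts [0.6049 0.3704 0.0464] 0.0007 wt [0.6051 0.3687 0.0501] 0.0005 w@z [0.6053 0.3682 0.052 ]
tin++ ws [0.5502 0.2581 0.119 ] 0.0 ts [0.5521 0.2601 0.1222] 0.0002 wt [0.5506 0.2594 0.1286] 0.0003 w@z [0.5502 0.2585 0.122 ]
tin+- ws [0.5393 0.2021 0.1201] 0.0005 ts [0.5401 0.2037 0.1217] 0.0 wt [0.5397 0.2033 0.1254] 0.0001 w@z [0.5397 0.2022 0.122 ]
tin-- ws [0.5015 0.2074 0.1166] 0.0003 ts [0.502  0.2088 0.1179] 0.0004 wt [0.5018 0.2085 0.1206] 0.0004 w@z [0.5023 0.2086 0.122 ]
tin-+ ws [0.5146 0.2652 0.1216] 0.0014 ts [0.5145 0.2664 0.1227] 0.0024 wt [0.5133 0.2672 0.1247] 0.0009 w@z [0.5138 0.2663 0.122 ]
```

```bash
python3 - <<'E'
from h import *
c=[.55973,.38982,.36,-96.019]
goto(c,[.5363,.3137,.20,-96.019]);goto(c,[.5363,.3137,.121,-96.019])
E
```

```text
shift cm [ 7.82  1.53 16.  ] turn [0. 0. 0.]
shift cm [ 7.82  1.53 23.9 ] turn [0. 0. 0.]
```

Request:
{"name": "move_arm", "arguments": {
  "commands": [
    [8.7, 2, 0.4, 3, 0, 0, 0],
    [8.7, 5, 1, 7, 0, 0, 0],
    [8.7, 7.8, 1.5, 11, 0, 0, 0],
    [8.7, 7.8, 1.5, 15, 0, 0, 0],
    [8.7, 7.8, 1.5, 19, 0, 0, 0],
    [8.7, 7.8, 1.5, 22, 0, 0, 0],
    [8.7, 7.8, 1.5, 23.5, 0, 0, 0],
    [8.7, 7.8, 1.5, 23.9, 0, 0, 0]
  ]
}}

```text
clock: 4.4
tool_pos: [0.5368, 0.313, 0.1205]
orientation: [180.0, -0.0, -96.0]
force: [0.7, 0.7, 0.0]
opening: 0.0868
```

Request:
{"name": "move_arm", "arguments": {
  "commands": [
    [5.5, 0, 0, 0, 0, 0, 0],
    [4.8, 0, 0, 0, 0, 0, 0],
    [4.4, 0, 0, 0, 0, 0, 0],
    [4.0, 0, 0, 0, 0, 0, 0],
    [3.6, 0, 0, 0, 0, 0, 0],
    [3.4, 0, 0, 0, 0, 0, 0],
    [3.4, 0, 0, 0, 0, 0, 0],
    [3.4, 0, 0, 0, 0, 0, 0]
  ]
}}

```text
clock: 5.4
tool_pos: [0.5368, 0.3138, 0.1207]
orientation: [-180.0, 0.0, -96.0]
force: [0.1, -0.5, 1.2]
opening: 0.0421
```

```bash
python3 - <<'E'
from h import *
snap("wrist","d1");s=snap("scene");o=sensors.get_obs();print(o["tool_pos"],o["orientation"],o["clock"],o["opening"],o["force"])
a=s["frame"][150:350,250:430,::-1]; cv2.imwrite("pics/d1s.png",cv2.resize(a,None,fx=3,fy=3))
E
```

```text
[0.53678853 0.31372637 0.12067254] [-1.79989426e+02  5.21589458e-03 -9.60143677e+01] 5.5 0.042439333890932775 [ 0.50630461 -0.21258554  2.02594418]
```

View pics/d1s.png

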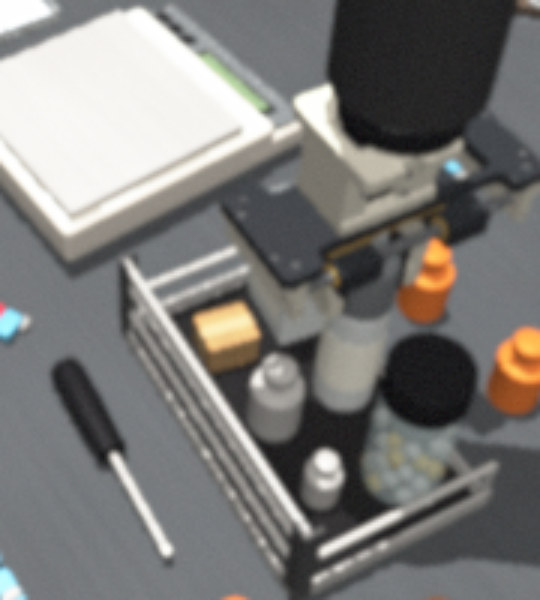

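View pics/d1.png

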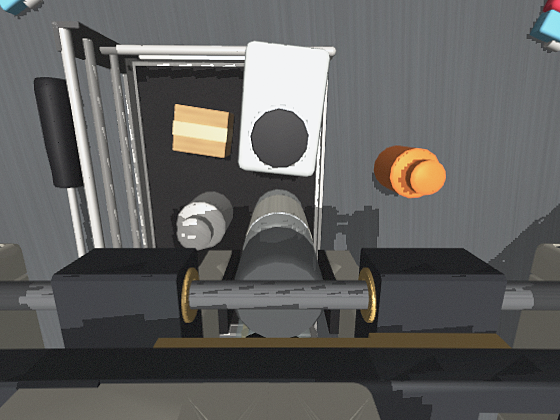

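```bash
python3 - <<'E'
from h import *
c=after([.55973,.38982,.36,-96.019],[7.8,1.5,23.9]);print(c)
goto(c,[.55,-.02,.30,-96.019]);goto(c,[.55,-.307,.30,-96.019]);goto(c,[.55,-.307,.1195,-96.019])
E
```

```text
[np.float64(0.53663), np.float64(0.31382), np.float64(0.121), -96.019]
shift cm [ 33.06  -4.83 -17.9 ] turn [0. 0. 0.]
shift cm [ 61.6   -7.84 -17.9 ] turn [0. 0. 0.]
shift cm [61.6  -7.84  0.15] turn [0. 0. 0.]
```

Request:
{"name": "move_arm", "arguments": {
  "commands": [
    [3.4, 0, 0, -2, 0, 0, 0],
    [3.4, 0, 0, -6, 0, 0, 0],
    [3.4, 0, 0, -11, 0, 0, 0],
    [3.4, 0, 0, -15.5, 0, 0, 0],
    [3.4, 2, -0.3, -18, 0, 0, 0],
    [3.4, 6, -0.8, -18, 0, 0, 0],
    [3.4, 11, -1.4, -18, 0, 0, 0],
    [3.4, 16, -2, -18, 0, 0, 0]
  ]
}}

```text
clock: 6.5
tool_pos: [0.5392, 0.1511, 0.3]
orientation: [179.9, -0.0, -96.0]
force: [0.9, -1.1, -1.5]
opening: 0.0423
```

Request:
{"name": "move_arm", "arguments": {
  "commands": [
    [3.4, 5, -0.6, 0, 0, 0, 0],
    [3.4, 10, -1.3, 0, 0, 0, 0],
    [3.4, 15, -1.9, 0, 0, 0, 0],
    [3.4, 20, -2.6, 0, 0, 0, 0],
    [3.4, 25, -3.2, 0, 0, 0, 0],
    [3.4, 30, -3.8, 0, 0, 0, 0],
    [3.4, 35, -4.5, 0, 0, 0, 0],
    [3.4, 39, -5, 0, 0, 0, 0]
  ]
}}

```text
clock: 7.5
tool_pos: [0.5481, -0.2424, 0.2998]
orientation: [179.9, 0.0, -96.1]
force: [0.5, 0.3, -1.0]
opening: 0.0426
```

```bash
python3 - <<'E'
from h import *
c=after([.53663,.31382,.121,-96.019],[16,-2,-18]);c=after(c,[39,-5,0]);print(c)
goto(c,[.55,-.307,.1195,-96.019])
w=snap("wrist","d2");o=sensors.get_obs();print(o["tool_pos"],o["orientation"],o["clock"],o["opening"],o["force"])
E
```

```text
[np.float64(0.54857), np.float64(-0.24049), np.float64(0.301), -96.019]
shift cm [ 6.6  -0.84 18.15] turn [0. 0. 0.]
[ 0.5478915  -0.24574897  0.29947882] [ 1.79875761e+02 -6.53809123e-02 -9.61362240e+01] 7.55 0.04269149034345925 [ 2.65625358 -2.05316891 -0.3414764 ]
```

View pics/d2.png

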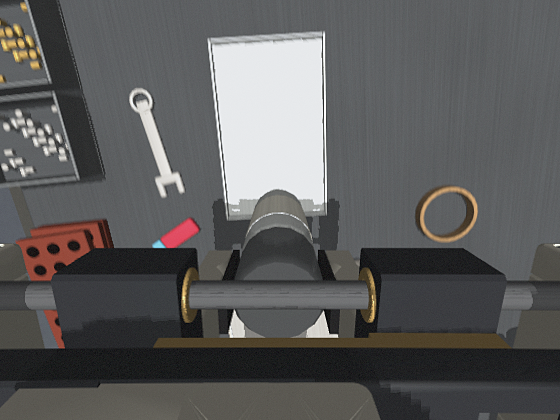

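The tray lies ahead, with its far corners at (209,38) and (325,32). It is empty, and the can hangs upright. Lowering the can into the middle of the tray.

Request:
{"name": "move_arm", "arguments": {
  "commands": [
    [3.4, 3, -0.4, 1, 0, 0, 0],
    [3.4, 6.6, -0.8, 5, 0, 0, 0],
    [3.4, 6.6, -0.8, 10, 0, 0, 0],
    [3.4, 6.6, -0.8, 14, 0, 0, 0],
    [3.4, 6.6, -0.8, 16.5, 0, 0, 0],
    [3.4, 6.6, -0.8, 17.6, 0, 0, 0],
    [3.4, 6.6, -0.8, 18.0, 0, 0, 0],
    [3.4, 6.6, -0.8, 18.2, 0, 0, 0]
  ]
}}

```text
clock: 8.55
tool_pos: [0.5503, -0.3072, 0.1194]
orientation: [-179.9, -0.0, -96.0]
force: [-0.1, 0.4, -1.5]
opening: 0.0426
```

```bash
python3 - <<'E'
from h import *
w=load("wrist");X=onz(w,[(209,38),(325,32),(326,216)],.014);print(X.round(4),"c",(X[0]+X[2])/2)
c=after([.54857,-.24049,.301,-96.019],[6.6,-.8,18.2]);print(c)
o=sensors.get_obs();print(o["tool_pos"],o["force"])
E
```

```text
[[ 0.6162 -0.4341  0.014 ]
 [ 0.4688 -0.4253  0.014 ]
 [ 0.483  -0.1831  0.014 ]] c [ 0.54957557 -0.30862104  0.014     ]
[np.float64(0.54961), np.float64(-0.30697), np.float64(0.119), -96.019]
[ 0.5503129  -0.30719736  0.11940267] [-0.0526013   0.41530397 -1.46106183]
```

Request:
{"name": "move_arm", "arguments": {
  "commands": [
    [3.4, 0, 0, 0.1, 0, 0, 0],
    [3.4, 0, 0, 0.15, 0, 0, 0],
    [3.4, 0, 0, 0.2, 0, 0, 0],
    [3.4, 0, 0, 0.2, 0, 0, 0],
    [3.4, 0, 0, 0.2, 0, 0, 0],
    [3.4, 0, 0, 0.2, 0, 0, 0],
    [3.4, 0, 0, 0.2, 0, 0, 0],
    [3.4, 0, 0, 0.2, 0, 0, 0]
  ]
}}

```text
clock: 9.55
tool_pos: [0.5502, -0.3074, 0.1177]
orientation: [-179.9, -0.0, -96.0]
force: [-1.0, 1.1, 5.4]
opening: 0.0423
```

Request:
{"name": "move_arm", "arguments": {
  "commands": [
    [4.6, 0, 0, 0, 0, 0, 0],
    [5.5, 0, 0, 0, 0, 0, 0],
    [8.7, 0, 0, 0, 0, 0, 0],
    [8.7, 0, 0, 0, 0, 0, 0],
    [8.7, 0, 0, -3, 0, 0, 0],
    [8.7, 0, 0, -8, 0, 0, 0],
    [8.7, 0, 0, -13, 0, 0, 0],
    [8.7, 0, 0, -18, 0, 0, 0]
  ]
}}

```text
clock: 10.55
tool_pos: [0.5495, -0.307, 0.2982]
orientation: [-180.0, 0.0, -96.0]
force: [1.3, -0.6, 0.0]
opening: 0.0871
```

```bash
python3 - <<'E'
from h import *
s=snap("scene"); a=s["frame"][80:350,160:430,::-1]; cv2.imwrite("pics/d3.png",cv2.resize(a,None,fx=2.2,fy=2.2))
c=[.54961,-.30697,.297,-96.019]
# tin next: yaw -101.5 ; jar
goto(c,[.5267,.2344,.26,-101.5]);goto(c,[.5485,.391,.26,-96.019])
o=sensors.get_obs();print(o["tool_pos"],o["clock"])
E
```

```text
shift cm [-53.6    7.96   3.7 ] turn [-0.    -0.     0.096]
shift cm [-69.4    7.43   3.7 ] turn [0. 0. 0.]
[ 0.55160901 -0.30868133  0.30623235] 10.6
```

View pics/d3.png

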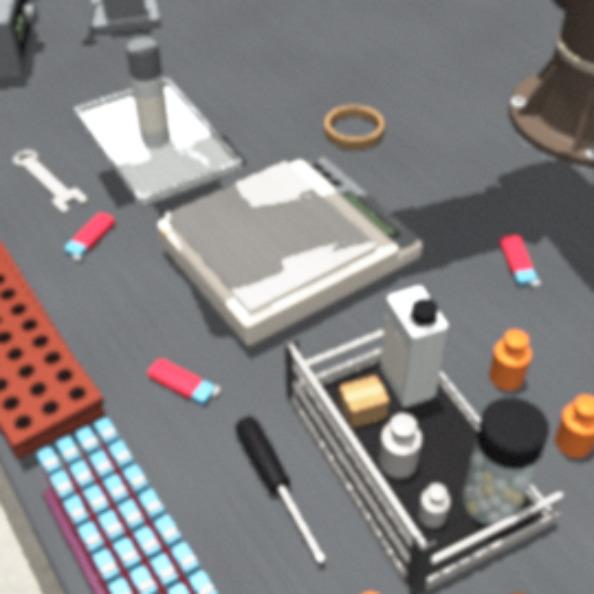

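The can stands upright in the middle of the tray, and the bay is otherwise undisturbed. The tin is next.

Request:
{"name": "move_arm", "arguments": {
  "commands": [
    [8.7, -3, 0.4, 0, 0, 0, 0],
    [8.7, -8, 1.2, 0, 0, 0, 0],
    [8.7, -14, 2, 0, 0, 0, 0.02],
    [8.7, -20, 3, 0, 0, 0, 0.04],
    [8.7, -26, 3.9, 0, 0, 0, 0.06],
    [8.7, -32, 4.8, 0, 0, 0, 0.08],
    [8.7, -38, 5.7, 0, 0, 0, 0.096],
    [8.7, -44, 6.6, 0, 0, 0, 0.096]
  ]
}}

```text
clock: 11.6
tool_pos: [0.5298, 0.1394, 0.2967]
orientation: [-180.0, 0.0, -101.5]
force: [1.9, 0.2, -0.7]
opening: 0.087
```

```bash
python3 - <<'E'
from h import *
c=after([.54961,-.30697,.297,-96.019],[-44,6.6,0],.096);print(c)
goto(c,[.5267,.2344,.088,-101.5])
o=sensors.get_obs();print(o["tool_pos"],o["clock"])
E
```

```text
[np.float64(0.53011), np.float64(0.13753), np.float64(0.297), -101.519]
shift cm [-9.42  2.27 20.9 ] turn [ 0.  0. -0.]
[0.52975446 0.13939938 0.29669034] 11.6
```

Request:
{"name": "move_arm", "arguments": {
  "commands": [
    [8.7, -3, 0.7, 1, 0, 0, 0],
    [8.7, -7, 1.7, 4, 0, 0, 0],
    [8.7, -9.4, 2.3, 8, 0, 0, 0],
    [8.7, -9.4, 2.3, 12.5, 0, 0, 0],
    [8.7, -9.4, 2.3, 17, 0, 0, 0],
    [8.7, -9.4, 2.3, 19.5, 0, 0, 0],
    [8.7, -9.4, 2.3, 20.6, 0, 0, 0],
    [8.7, -9.4, 2.3, 20.9, 0, 0, 0]
  ]
}}

```text
clock: 12.6
tool_pos: [0.5265, 0.2341, 0.0874]
orientation: [180.0, -0.0, -101.5]
force: [-0.1, 0.5, 1.3]
opening: 0.0869
```

Request:
{"name": "move_arm", "arguments": {
  "commands": [
    [6, 0, 0, 0, 0, 0, 0],
    [5, 0, 0, 0, 0, 0, 0],
    [4.5, 0, 0, 0, 0, 0, 0],
    [4.1, 0, 0, 0, 0, 0, 0],
    [3.7, 0, 0, 0, 0, 0, 0],
    [3.2, 0, 0, 0, 0, 0, 0],
    [3.2, 0, 0, 0, 0, 0, 0],
    [3.2, 0, 0, 0, 0, 0, 0]
  ]
}}

```text
clock: 13.6
tool_pos: [0.5265, 0.2341, 0.0876]
orientation: [-180.0, 0.0, -101.5]
force: [-0.2, -0.8, 1.9]
opening: 0.0398
```

```bash
python3 - <<'E'
from h import *
c=after([.53011,.13753,.297,-101.519],[-9.4,2.3,20.9]);print(c)
w=snap("wrist","e1");o=sensors.get_obs();print(o["tool_pos"],o["orientation"],o["opening"],o["force"])
goto(c,[.546,-.384,.30,-101.519])
E
```

```text
[np.float64(0.52634), np.float64(0.23423), np.float64(0.088), -101.519]
[0.52647948 0.23413439 0.08764877] [-1.7999334e+02  3.6690208e-03 -1.0151369e+02] 0.039751693408122485 [ 0.18524907 -0.08971102  1.4281731 ]
shift cm [ 60.19 -14.27 -21.2 ] turn [0. 0. 0.]
```

View pics/e1.png

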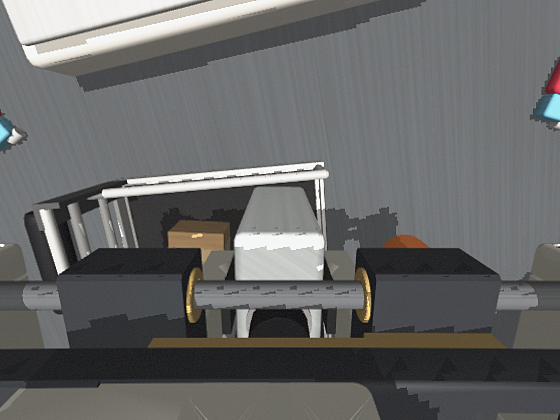

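Request:
{"name": "move_arm", "arguments": {
  "commands": [
    [3.2, 0, 0, -2, 0, 0, 0],
    [3.2, 0, 0, -6, 0, 0, 0],
    [3.2, 0, 0, -11, 0, 0, 0],
    [3.2, 1, -0.2, -16, 0, 0, 0],
    [3.2, 4, -1, -20, 0, 0, 0],
    [3.2, 8, -1.9, -21.2, 0, 0, 0],
    [3.2, 13, -3.1, -21.2, 0, 0, 0],
    [3.2, 18, -4.3, -21.2, 0, 0, 0]
  ]
}}

```text
clock: 14.65
tool_pos: [0.5319, 0.0478, 0.299]
orientation: [179.9, 0.0, -101.5]
force: [0.3, -0.2, -2.4]
opening: 0.0398
```

Request:
{"name": "move_arm", "arguments": {
  "commands": [
    [3.2, 5, -1.2, 0, 0, 0, 0],
    [3.2, 10, -2.4, 0, 0, 0, 0],
    [3.2, 15, -3.5, 0, 0, 0, 0],
    [3.2, 20, -4.7, 0, 0, 0, 0],
    [3.2, 25, -5.9, 0, 0, 0, 0],
    [3.2, 30, -7.1, 0, 0, 0, 0],
    [3.2, 35, -8.3, 0, 0, 0, 0],
    [3.2, 40, -9.5, 0, 0, 0, 0]
  ]
}}

```text
clock: 15.65
tool_pos: [0.5454, -0.3631, 0.2985]
orientation: [179.9, 0.0, -101.5]
force: [1.4, 0.3, -2.4]
opening: 0.04
```

```bash
python3 - <<'E'
from h import *
c=after([.52634,.23423,.088,-101.519],[18,-4.3,-21.2]);c=after(c,[40,-9.5,0]);print(c)
goto(c,[.546,-.384,.086,-101.519])
o=sensors.get_obs();print(o["tool_pos"],o["opening"],o["force"])
E
```

```text
[np.float64(0.54574), np.float64(-0.36164), np.float64(0.3), -101.519]
shift cm [ 2.19 -0.47 21.4 ] turn [0. 0. 0.]
[ 0.5453679  -0.36308991  0.29849572] 0.03999320612836045 [ 1.37627167  0.25034922 -2.38844783]
```

Request:
{"name": "move_arm", "arguments": {
  "commands": [
    [3.2, 1.2, -0.3, 0.5, 0, 0, 0],
    [3.2, 2.2, -0.5, 3, 0, 0, 0],
    [3.2, 2.2, -0.5, 8, 0, 0, 0],
    [3.2, 2.2, -0.5, 13, 0, 0, 0],
    [3.2, 2.2, -0.5, 17.5, 0, 0, 0],
    [3.2, 2.2, -0.5, 20, 0, 0, 0],
    [3.2, 2.2, -0.5, 21, 0, 0, 0],
    [3.2, 2.2, -0.5, 21.2, 0, 0, 0]
  ]
}}

```text
clock: 16.65
tool_pos: [0.5463, -0.384, 0.0873]
orientation: [180.0, 0.0, -101.5]
force: [0.8, 0.1, -1.9]
opening: 0.0398
```

Request:
{"name": "move_arm", "arguments": {
  "commands": [
    [3.2, 0, 0, 0.1, 0, 0, 0],
    [3.2, 0, 0, 0.2, 0, 0, 0],
    [3.2, 0, 0, 0.3, 0, 0, 0],
    [3.2, 0, 0, 0.35, 0, 0, 0],
    [3.2, 0, 0, 0.4, 0, 0, 0],
    [3.2, 0, 0, 0.4, 0, 0, 0],
    [3.2, 0, 0, 0.4, 0, 0, 0],
    [3.2, 0, 0, 0.4, 0, 0, 0]
  ]
}}

```text
clock: 17.65
tool_pos: [0.5466, -0.3846, 0.0847]
orientation: [-179.9, -0.0, -101.5]
force: [-2.1, 1.3, 4.9]
opening: 0.0399
```

Request:
{"name": "move_arm", "arguments": {
  "commands": [
    [4.3, 0, 0, 0, 0, 0, 0],
    [5.2, 0, 0, 0, 0, 0, 0],
    [8.7, 0, 0, 0, 0, 0, 0],
    [8.7, 0, 0, 0, 0, 0, 0],
    [8.7, 0, 0, -3, 0, 0, 0],
    [8.7, 0, 0, -8, 0, 0, 0],
    [8.7, 0, 0, -14, 0, 0, 0],
    [8.7, 0, 0, -20, 0, 0, 0]
  ]
}}

```text
clock: 18.65
tool_pos: [0.546, -0.3842, 0.2854]
orientation: [180.0, -0.0, -101.5]
force: [1.2, -0.9, -1.1]
opening: 0.0867
```

```bash
python3 - <<'E'
from h import *
c=after([.54574,-.36164,.3,-101.519],[2.2,-.5,21.6]);print("tin tray",c); c=after(c,[0,0,-20])
goto(c,[.5485,.391,.284,-96]);goto(c,[.5485,.391,.105,-96])
E
```

```text
tin tray [np.float64(0.54625), np.float64(-0.3842), np.float64(0.084), -101.519]
shift cm [-76.    15.26   0.  ] turn [ 0.     0.    -0.096]
shift cm [-76.    15.26  17.9 ] turn [ 0.     0.    -0.096]
```

Request:
{"name": "move_arm", "arguments": {
  "commands": [
    [8.7, -3, 0.6, 0, 0, 0, 0],
    [8.7, -8, 1.6, 0, 0, 0, 0],
    [8.7, -14, 2.8, 0, 0, 0, -0.02],
    [8.7, -20, 4, 0, 0, 0, -0.04],
    [8.7, -26, 5.2, 0, 0, 0, -0.06],
    [8.7, -32, 6.4, 0, 0, 0, -0.08],
    [8.7, -38, 7.6, 0, 0, 0, -0.096],
    [8.7, -44, 8.8, 0, 0, 0, -0.096]
  ]
}}

```text
clock: 19.65
tool_pos: [0.5476, 0.0664, 0.2839]
orientation: [-180.0, 0.0, -96.0]
force: [1.5, -0.5, 1.0]
opening: 0.0868
```

```bash
python3 - <<'E'
from h import *
c=after([.54625,-.3842,.284,-101.519],[-44,8.8,0],-.096);print(c)
goto(c,[.5485,.391,.284,-96.019])
E
```

```text
[np.float64(0.54789), np.float64(0.06451), np.float64(0.284), -96.019]
shift cm [-32.48   3.36   0.  ] turn [0. 0. 0.]
```

Request:
{"name": "move_arm", "arguments": {
  "commands": [
    [8.7, -4, 0.4, 0, 0, 0, 0],
    [8.7, -9, 0.9, 0, 0, 0, 0],
    [8.7, -15, 1.5, 0, 0, 0, 0],
    [8.7, -21, 2.2, 0, 0, 0, 0],
    [8.7, -27, 2.8, 0, 0, 0, 0],
    [8.7, -31, 3.2, 0, 0, 0, 0],
    [8.7, -32.5, 3.4, 2, 0, 0, 0],
    [8.7, -32.5, 3.4, 5, 0, 0, 0]
  ]
}}

```text
clock: 20.65
tool_pos: [0.5481, 0.3923, 0.2324]
orientation: [-180.0, 0.0, -95.9]
force: [0.7, -0.1, -1.2]
opening: 0.0869
```

Request:
{"name": "move_arm", "arguments": {
  "commands": [
    [8.7, 0, 0, 4, 0, 0, 0],
    [8.7, 0, 0, 8, 0, 0, 0],
    [8.7, 0, 0, 11, 0, 0, 0],
    [8.7, 0, 0, 12.5, 0, 0, 0],
    [8.7, 0, 0, 12.8, 0, 0, 0],
    [7.5, 0, 0, 12.8, 0, 0, 0],
    [6.6, 0, 0, 12.8, 0, 0, 0],
    [6.2, 0, 0, 12.8, 0, 0, 0]
  ]
}}

```text
clock: 21.65
tool_pos: [0.5485, 0.3915, 0.1066]
orientation: [-179.9, 0.1, -96.0]
force: [0.7, -0.9, -0.8]
opening: 0.0642
```

Request:
{"name": "move_arm", "arguments": {
  "commands": [
    [6, 0, 0, 0, 0, 0, 0],
    [5.7, 0, 0, 0, 0, 0, 0],
    [5.4, 0, 0, 0, 0, 0, 0],
    [5, 0, 0, 0, 0, 0, 0],
    [5, 0, 0, 0, 0, 0, 0],
    [5, 0, 0, 0, 0, 0, 0],
    [5, 0, 0, 0, 0, 0, 0],
    [5, 0, 0, 0, 0, 0, 0]
  ]
}}

```text
clock: 22.65
tool_pos: [0.5486, 0.3913, 0.106]
orientation: [-180.0, 0.0, -96.0]
force: [2.4, -0.0, 5.1]
opening: 0.0575
```

```bash
python3 - <<'E'
from h import *
c=after([.54789,.06451,.284,-96.019],[-32.5,3.4,17.8]);print(c)
w=snap("wrist","f1");o=sensors.get_obs();print(o["tool_pos"],o["orientation"],o["opening"],o["force"])
goto(c,[.554,-.230,.284,-96.019])
E
```

```text
[np.float64(0.54816), np.float64(0.39128), np.float64(0.106), -96.019]
[0.54858926 0.39135227 0.10598734] [-1.79957679e+02  3.25225531e-02 -9.60095150e+01] 0.05712044814579358 [ 2.9979493  -0.99815809  4.47153237]
shift cm [ 61.72  -7.1  -17.8 ] turn [0. 0. 0.]
```

View pics/f1.png

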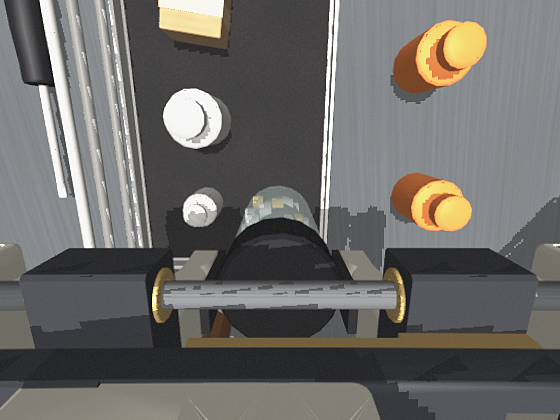

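Request:
{"name": "move_arm", "arguments": {
  "commands": [
    [5, 0, 0, -2, 0, 0, 0],
    [5, 0, 0, -6, 0, 0, 0],
    [5, 0, 0, -11, 0, 0, 0],
    [5, 0.5, 0, -15, 0, 0, 0],
    [5, 3, -0.3, -17.8, 0, 0, 0],
    [5, 7, -0.8, -17.8, 0, 0, 0],
    [5, 12, -1.4, -17.8, 0, 0, 0],
    [5, 17, -2, -17.8, 0, 0, 0]
  ]
}}

```text
clock: 23.7
tool_pos: [0.5482, 0.2185, 0.2812]
orientation: [179.7, -0.1, -96.0]
force: [1.3, -0.4, -4.4]
opening: 0.0575
```

Request:
{"name": "move_arm", "arguments": {
  "commands": [
    [5, 5, -0.6, 0, 0, 0, 0],
    [5, 10, -1.1, 0, 0, 0, 0],
    [5, 15, -1.7, 0, 0, 0, 0],
    [5, 20, -2.3, 0, 0, 0, 0],
    [5, 25, -2.8, 0, 0, 0, 0],
    [5, 30, -3.4, 0, 0, 0, 0],
    [5, 35, -4, 0, 0, 0, 0],
    [5, 40, -4.6, 0, 0, 0, 0]
  ]
}}

```text
clock: 24.7
tool_pos: [0.5524, -0.1832, 0.2813]
orientation: [179.7, 0.1, -96.0]
force: [1.7, 0.2, -4.4]
opening: 0.0574
```

```bash
python3 - <<'E'
from h import *
c=after([.54816,.39128,.106,-96.019],[57,-6.6,-17.8]);print(c)
o=sensors.get_obs();print(o["tool_pos"],o["opening"],o["force"])
goto(c,[.554,-.230,.1045,-96.019])
snap("wrist","f2")
E
```

```text
[np.float64(0.55403), np.float64(-0.1825), np.float64(0.284), -96.019]
[ 0.55237604 -0.18321008  0.28134509] 0.05739814795584684 [ 1.71799343  0.15110805 -4.38683572]
shift cm [ 4.72 -0.5  17.95] turn [0. 0. 0.]
```

View pics/f2.png

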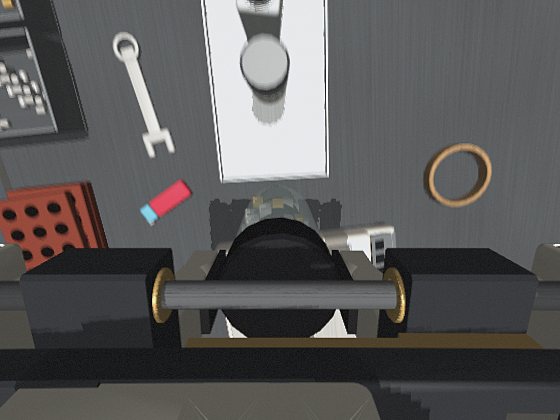

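Request:
{"name": "move_arm", "arguments": {
  "commands": [
    [5, 2.5, -0.3, 0.5, 0, 0, 0],
    [5, 4.7, -0.5, 3, 0, 0, 0],
    [5, 4.7, -0.5, 7, 0, 0, 0],
    [5, 4.7, -0.5, 11, 0, 0, 0],
    [5, 4.7, -0.5, 14.5, 0, 0, 0],
    [5, 4.7, -0.5, 16.7, 0, 0, 0],
    [5, 4.7, -0.5, 17.5, 0, 0, 0],
    [5, 4.7, -0.5, 17.7, 0, 0, 0]
  ]
}}

```text
clock: 25.75
tool_pos: [0.5535, -0.2295, 0.1058]
orientation: [179.9, 0.0, -96.0]
force: [1.1, 0.4, -3.5]
opening: 0.0574
```

Request:
{"name": "move_arm", "arguments": {
  "commands": [
    [5, 0, 0, 0.1, 0, 0, 0],
    [5, 0, 0, 0.2, 0, 0, 0],
    [5, 0, 0, 0.3, 0, 0, 0],
    [5, 0, 0, 0.35, 0, 0, 0],
    [5, 0, 0, 0.4, 0, 0, 0],
    [5, 0, 0, 0.4, 0, 0, 0],
    [5, 0, 0, 0.4, 0, 0, 0],
    [5, 0, 0, 0.4, 0, 0, 0]
  ]
}}

```text
clock: 26.75
tool_pos: [0.5544, -0.2302, 0.1034]
orientation: [-180.0, -0.0, -96.0]
force: [-2.5, -2.3, 6.1]
opening: 0.0574
```

Request:
{"name": "move_arm", "arguments": {
  "commands": [
    [6.0, 0, 0, 0, 0, 0, 0],
    [6.8, 0, 0, 0, 0, 0, 0],
    [8.7, 0, 0, 0, 0, 0, 0],
    [8.7, 0, 0, 0, 0, 0, 0],
    [8.7, 0, 0, -3, 0, 0, 0],
    [8.7, 0, 0, -8, 0, 0, 0],
    [8.7, -1, 0.1, -14, 0, 0, 0],
    [8.7, -6, 0.5, -18, 0, 0, 0]
  ]
}}

```text
clock: 27.75
tool_pos: [0.556, -0.172, 0.2844]
orientation: [-179.8, -0.0, -96.2]
force: [0.5, 0.2, -0.5]
opening: 0.0868
```

```bash
python3 - <<'E'
from h import *
c=after([.55403,-.1825,.284,-96.019],[4.7,-.5,18.1]);print("jar tray",c)
c=after(c,[-6,.5,-18])
goto(c,[.5942,.3048,.283,-96.019]);
s=snap("scene"); a=s["frame"][80:350,160:430,::-1]; cv2.imwrite("pics/f3.png",cv2.resize(a,None,fx=2.2,fy=2.2))
E
```

```text
jar tray [np.float64(0.55407), np.float64(-0.22977), np.float64(0.103), -96.019]
shift cm [-47.58   1.11   0.  ] turn [0. 0. 0.]
```

View pics/f3.png

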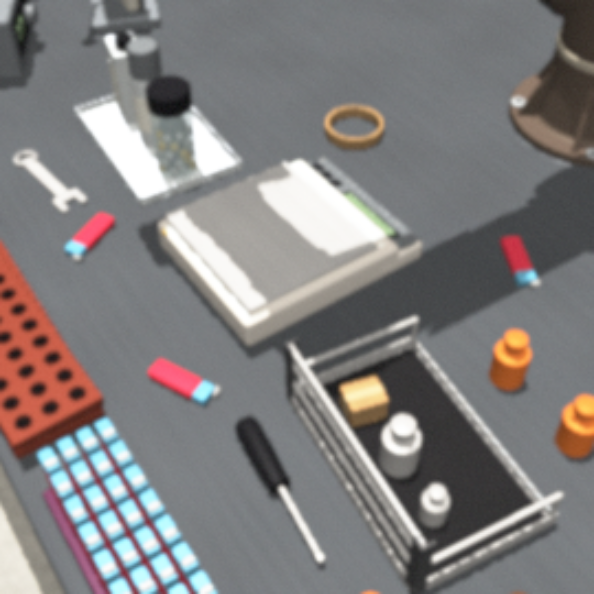

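All three stand upright on the tray. Next I'll move above the large weight and take a close look.

Request:
{"name": "move_arm", "arguments": {
  "commands": [
    [8.7, -4, 0.1, 0, 0, 0, 0],
    [8.7, -9, 0.2, 0, 0, 0, 0],
    [8.7, -15, 0.3, 0, 0, 0, 0],
    [8.7, -21, 0.5, 0, 0, 0, 0],
    [8.7, -27, 0.6, 0, 0, 0, 0],
    [8.7, -33, 0.8, 0, 0, 0, 0],
    [8.7, -39, 0.9, 0, 0, 0, 0],
    [8.7, -45, 1.1, 0, 0, 0, 0]
  ]
}}

```text
clock: 28.8
tool_pos: [0.5915, 0.2798, 0.2815]
orientation: [-180.0, 0.0, -96.0]
force: [-0.1, -1.0, 0.7]
opening: 0.0872
```

Request:
{"name": "move_arm", "arguments": {
  "commands": [
    [8.7, -4, 0, 0, 0, 0, 0],
    [8.7, -8, 0, 2, 0, 0, 0],
    [8.7, -10, 0, 5, 0, 0, 0],
    [6, -10, 0, 8, 0, 0, 0],
    [6, -10, 0, 9, 0, 0, 0],
    [6, -10, 0, 9, 0, 0, 0],
    [6, -10, 0, 9, 0, 0, 0],
    [6, -10, 0, 9, 0, 0, 0]
  ]
}}

```text
clock: 29.8
tool_pos: [0.6027, 0.3773, 0.1931]
orientation: [-179.9, 0.1, -96.0]
force: [0.3, 0.3, 0.1]
opening: 0.06
```

```bash
python3 - <<'E'
from h import *
c=after([.55407,-.22977,.103,-96.019],[-6-45-10,.5+1.1,-18+9]);print(c)
w=snap("wrist","g1");o=sensors.get_obs();print(o["tool_pos"],o["orientation"],o["opening"],o["clock"])
E
```

```text
[np.float64(0.60212), np.float64(0.37854), np.float64(0.193), -96.019]
[0.6025557  0.37723809 0.19290295] [-1.79926923e+02  8.68393090e-02 -9.60280094e+01] 0.06058679527628762 29.85
```

View pics/g1.png

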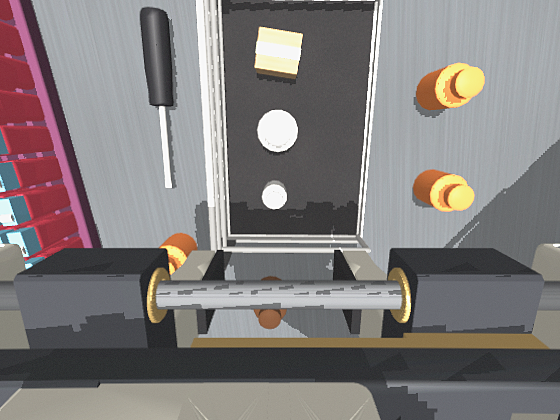

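The large weight is a white disc at about (277,131), seen nearly from straight above.

```bash
python3 - <<'E'
from h import *
w=load("wrist");g=cv2.cvtColor(w["frame"],cv2.COLOR_RGB2GRAY)
n,l,st,ce=cv2.connectedComponentsWithStats((g>140).astype(np.uint8)[:225])
for i in range(1,n):
    if abs(ce[i][0]-276)<15 and st[i][4]>200: print(st[i],ce[i],onz(w,[ce[i]],.049).round(4),onz(w,[ce[i]],.072).round(4),onz(w,[ce[i]],.035).round(4))
print(Rt(0).as_matrix()[0,0],(-w["R"].T@w["t"]).round(3))
c=[.60212,.37854,.193,-96.019]
goto(c,[.5942,.3048,.053,-96.019])
a=w["frame"][95:215,235:320,::-1];cv2.imwrite("pics/g2.png",cv2.resize(cv2.convertScaleAbs(a,alpha=2.5,beta=-380),None,fx=5,fy=5))
E
```

```text
[ 254   27   49   47 1853] [277.85968699  49.91851052] [[0.5888 0.2391 0.049 ]] [[0.5893 0.2441 0.072 ]] [[0.5886 0.2361 0.035 ]]
[ 257  110   41   42 1358] [277.08541973 130.18703976] [[0.5967 0.3062 0.049 ]] [[0.5966 0.306  0.072 ]] [[0.5968 0.3063 0.035 ]]
[262 181  25  28 547] [274.05850091 195.01096892] [[0.6064 0.3675 0.049 ]] [[0.6055 0.3627 0.072 ]] [[0.6069 0.3704 0.035 ]]
1.0 [0.595 0.304 0.351]
shift cm [7.42e+00 1.00e-02 1.40e+01] turn [0. 0. 0.]
```

View pics/g2.png

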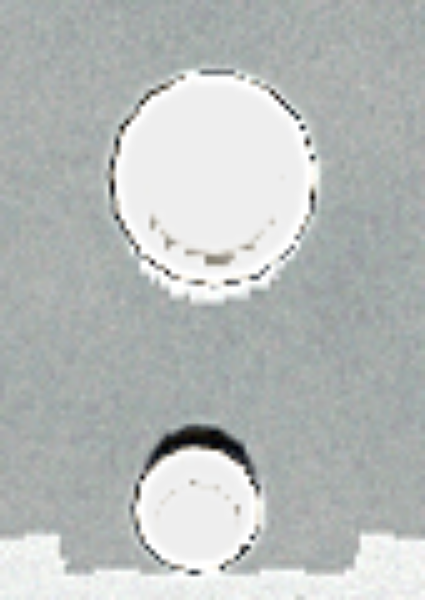

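```bash
python3 - <<'E'
from h import *
c=[.60212,.37854,.193,-96.019]
goto(c,[.5951,.3052,.053,-96.019])
E
```

```text
shift cm [ 7.37 -0.07 14.  ] turn [0. 0. 0.]
```

Request:
{"name": "move_arm", "arguments": {
  "commands": [
    [4.2, 3, 0, 0, 0, 0, 0],
    [4.0, 6, -0.1, 0, 0, 0, 0],
    [4.0, 7.4, -0.1, 1, 0, 0, 0],
    [4.0, 7.4, -0.1, 2, 0, 0, 0],
    [4.0, 7.4, -0.1, 4, 0, 0, 0],
    [4.0, 7.4, -0.1, 7, 0, 0, 0],
    [4.0, 7.4, -0.1, 9, 0, 0, 0],
    [4.0, 7.4, -0.1, 10, 0, 0, 0]
  ]
}}

```text
clock: 30.85
tool_pos: [0.5948, 0.3038, 0.0895]
orientation: [179.9, -0.1, -96.0]
force: [-0.8, -0.5, 0.1]
opening: 0.04
```

```bash
python3 - <<'E'
from h import *
s=snap("scene"); a=s["frame"][200:350,280:430,::-1]; cv2.imwrite("pics/g3.png",cv2.resize(a,None,fx=4,fy=4))
o=sensors.get_obs();print(o["tool_pos"])
E
```

```text
[0.59455597 0.30352574 0.08879826]
```

View pics/g3.png

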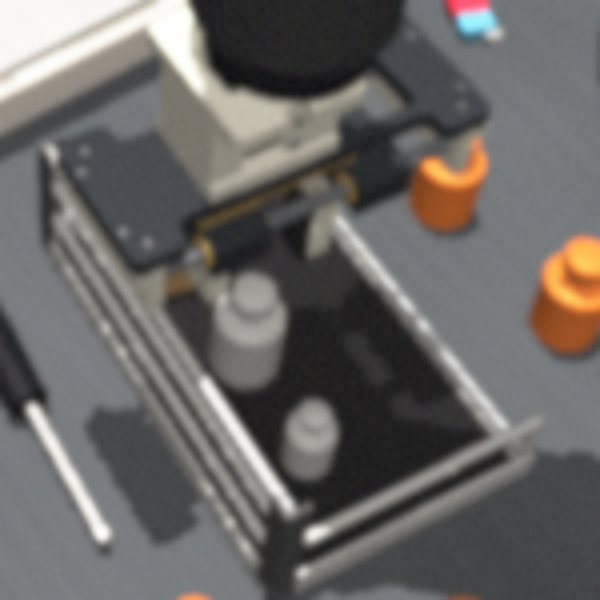

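```bash
python3 - <<'E'
from h import *
s=load("scene")
p=proj(s,[(.5946,.3035,.0888),(.595,.3052,.072),(.5946+.02,.3035-.002,.0888),(.5946-.02,.3035+.002,.0888)]);print(((p-[280,200]+.5)*4-.5).round(0))
E
```

```text
[[255. 263.]
 [254. 285.]
 [222. 278.]
 [288. 248.]]
```

Request:
{"name": "move_arm", "arguments": {
  "commands": [
    [4.0, 0, 0, 1, 0, 0, 0],
    [4.0, 0, 0, 2, 0, 0, 0],
    [4.0, 0, 0, 2.8, 0, 0, 0],
    [4.0, 0, 0, 3.4, 0, 0, 0],
    [4.0, 0, 0, 3.8, 0, 0, 0],
    [4.0, 0, 0, 3.8, 0, 0, 0],
    [4.0, 0, 0, 3.8, 0, 0, 0],
    [4.0, 0, 0, 3.8, 0, 0, 0]
  ]
}}

```text
clock: 31.9
tool_pos: [0.5956, 0.3036, 0.0539]
orientation: [-180.0, 0.0, -96.0]
force: [0.7, 0.4, -0.2]
opening: 0.0401
```

Request:
{"name": "move_arm", "arguments": {
  "commands": [
    [4.0, -0.1, 0, 0.2, 0, 0, 0],
    [4.0, -0.1, 0, 0.2, 0, 0, 0],
    [3.4, -0.1, 0, 0.2, 0, 0, 0],
    [2.8, -0.1, 0, 0.2, 0, 0, 0],
    [2.4, -0.1, 0, 0.2, 0, 0, 0],
    [2.0, -0.1, 0, 0.2, 0, 0, 0],
    [1.7, -0.1, 0, 0.2, 0, 0, 0],
    [1.7, -0.1, 0, 0.2, 0, 0, 0]
  ]
}}

```text
clock: 32.9
tool_pos: [0.5959, 0.3045, 0.0518]
orientation: [-180.0, 0.0, -96.0]
force: [3.3, -0.5, 1.7]
opening: 0.0231
```

Request:
{"name": "move_arm", "arguments": {
  "commands": [
    [1.7, 0, 0, 0, 0, 0, 0],
    [1.7, 0, 0, -0.3, 0, 0, 0],
    [1.7, 0, 0, -1, 0, 0, 0],
    [1.7, 0, 0, -2, 0, 0, 0],
    [1.7, 0, 0, -3, 0, 0, 0],
    [1.7, 0, 0, -3, 0, 0, 0],
    [1.7, 0, 0, -3, 0, 0, 0],
    [1.7, 0, 0, -3, 0, 0, 0]
  ]
}}

```text
clock: 33.9
tool_pos: [0.5952, 0.3042, 0.0811]
orientation: [180.0, -0.0, -96.0]
force: [-0.1, -0.2, -4.4]
opening: 0.0226
```

```bash
python3 - <<'E'
from h import *
s=snap("scene"); a=s["frame"][200:350,280:430,::-1]; cv2.imwrite("pics/g4.png",cv2.resize(a,None,fx=4,fy=4))
o=sensors.get_obs();print(o["tool_pos"],o["opening"],o["force"],o["moment"])
c=after([.60212,.37854,.193,-96.019],[7.4-.1,-.1,10+3.8+.2-3]);print(c)
goto(c,[.5515,0.0,.24,-96.019]);
E
```

```text
[0.59525673 0.30425285 0.08107399] 0.023063766032746017 [ 0.16921065 -0.69878752 -4.96472166] [ 0.0189707   0.10287882 -0.00311574]
[np.float64(0.59546), np.float64(0.30584), np.float64(0.083), -96.019]
shift cm [ 30.88   1.16 -15.7 ] turn [0. 0. 0.]
```

View pics/g4.png

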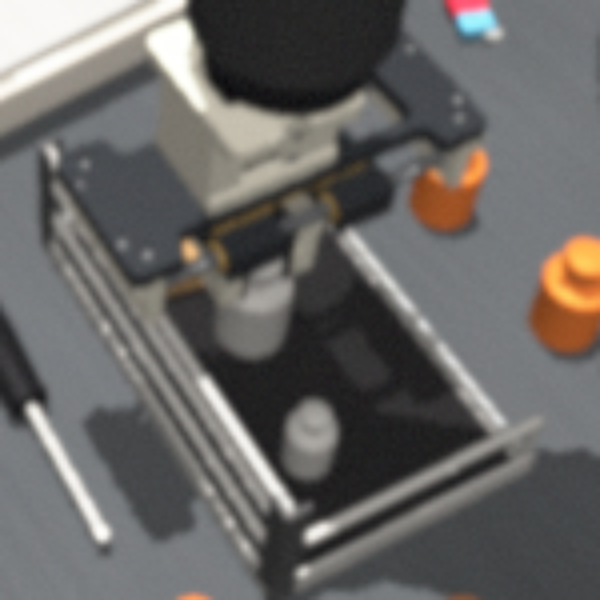

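Request:
{"name": "move_arm", "arguments": {
  "commands": [
    [1.7, 0, 0, -2, 0, 0, 0],
    [1.7, 0, 0, -5, 0, 0, 0],
    [1.7, 0, 0, -9, 0, 0, 0],
    [1.7, 0, 0, -13, 0, 0, 0],
    [1.7, 1.5, 0, -15.7, 0, 0, 0],
    [1.7, 4, 0.1, -15.7, 0, 0, 0],
    [1.7, 7.5, 0.3, -15.7, 0, 0, 0],
    [1.7, 11.5, 0.4, -15.7, 0, 0, 0]
  ]
}}

```text
clock: 34.95
tool_pos: [0.5779, 0.1883, 0.2361]
orientation: [179.8, -0.1, -96.0]
force: [0.9, -0.1, -5.0]
opening: 0.0231
```

Request:
{"name": "move_arm", "arguments": {
  "commands": [
    [1.7, 4, 0.1, 0, 0, 0, 0],
    [1.7, 8, 0.3, 0, 0, 0, 0],
    [1.7, 12, 0.4, 0, 0, 0, 0],
    [1.7, 15.5, 0.6, 0, 0, 0, 0],
    [1.7, 18, 0.7, 0, 0, 0, 0],
    [1.7, 19.4, 0.8, 0, 0, 0, 0],
    [1.7, 19.4, 0.8, 3, 0, 0, 0],
    [1.7, 19.4, 0.8, 6, 0, 0, 0]
  ]
}}

```text
clock: 35.95
tool_pos: [0.5505, -0.0021, 0.1771]
orientation: [180.0, 0.0, -96.1]
force: [-0.4, 0.8, -5.2]
opening: 0.0229
```

```bash
python3 - <<'E'
from h import *
w=snap("wrist","h1");s=snap("scene"); a=s["frame"][120:270,200:370,::-1]; cv2.imwrite("pics/h1s.png",cv2.resize(a,None,fx=4,fy=4))
o=sensors.get_obs();print(o["tool_pos"],o["opening"],o["force"])
c=after([.59546,.30584,.083,-96.019],[30.9,1.2,-9.7]);print(c)
goto(c,[.5515,-.001,.11,-96.019]);
E
```

```text
[ 0.54802656 -0.00230522  0.17435438] 0.023233658290135385 [-0.93152578  0.26018642 -5.73860927]
[np.float64(0.55112), np.float64(-0.0002), np.float64(0.18), -96.019]
shift cm [ 0.08 -0.05  7.  ] turn [0. 0. 0.]
```

View pics/h1.png

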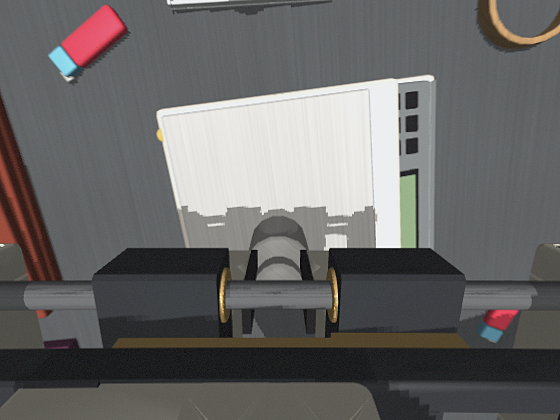

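View pics/h1s.png

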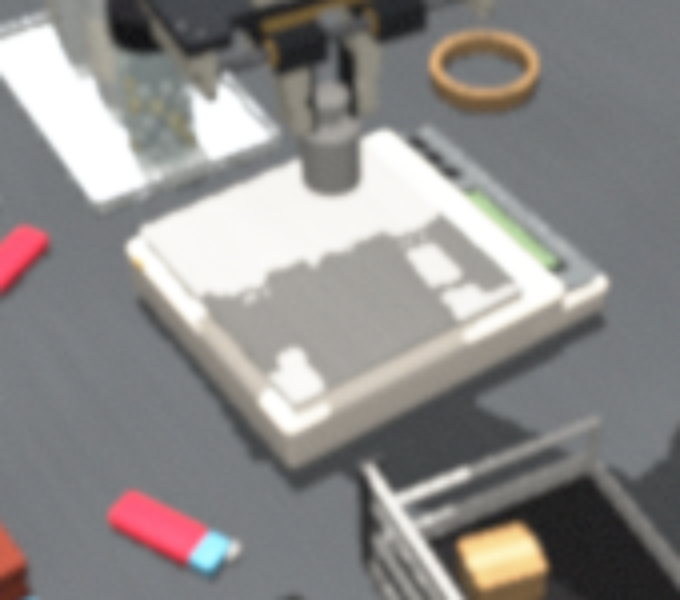

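```bash
python3 - <<'E'
from h import *
w=load("wrist");a=w["frame"][75:255,150:440,::-1];cv2.imwrite("pics/h2.png",cv2.resize(a,None,fx=2.7,fy=2.7))
X=onz(w,[(164,117),(369,90)],.062);print(X.round(4))
ux=(X[0]-X[1]);ux/=np.linalg.norm(ux);uy=np.array([-ux[1],ux[0],0]);print(X.mean(0)+uy*.095,X[1]+.088*ux+.095*uy)
E
```

```text
[[ 0.6371 -0.0939  0.062 ]
 [ 0.4659 -0.0968  0.062 ]]
[ 5.49927086e-01 -3.64148117e-04  6.20000000e-02] [ 5.52332469e-01 -3.23666768e-04  6.20000000e-02]
```

View pics/h2.png

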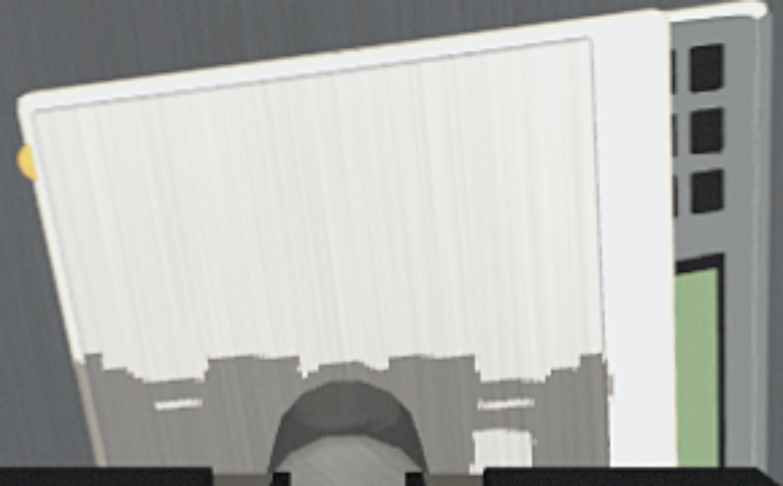

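Three estimates put the pan's centre at about (0.551, 0.000). Lowering the weight.

Request:
{"name": "move_arm", "arguments": {
  "commands": [
    [1.7, 0.1, 0, 1.5, 0, 0, 0],
    [1.7, 0.1, 0, 3, 0, 0, 0],
    [1.7, 0.1, 0, 4.5, 0, 0, 0],
    [1.7, 0.1, 0, 5.5, 0, 0, 0],
    [1.7, 0.1, 0, 6.2, 0, 0, 0],
    [1.7, 0.1, 0, 6.6, 0, 0, 0],
    [1.7, 0.1, 0, 6.8, 0, 0, 0],
    [1.7, 0.1, 0, 6.8, 0, 0, 0]
  ]
}}

```text
clock: 37.05
tool_pos: [0.5512, -0.0026, 0.1107]
orientation: [-180.0, 0.0, -96.0]
force: [1.0, -0.1, -4.9]
opening: 0.0229
```

Request:
{"name": "move_arm", "arguments": {
  "commands": [
    [1.7, 0, 0, 0.1, 0, 0, 0],
    [1.7, 0, 0, 0.2, 0, 0, 0],
    [1.7, 0, 0, 0.3, 0, 0, 0],
    [1.7, 0, 0, 0.3, 0, 0, 0],
    [1.7, 0, 0, 0.3, 0, 0, 0],
    [1.7, 0, 0, 0.3, 0, 0, 0],
    [1.7, 0, 0, 0.3, 0, 0, 0],
    [1.7, 0, 0, 0.3, 0, 0, 0]
  ]
}}

```text
clock: 38.05
tool_pos: [0.5513, -0.0026, 0.1077]
orientation: [-180.0, 0.0, -96.0]
force: [0.8, 0.2, -0.0]
opening: 0.0229
```

Request:
{"name": "move_arm", "arguments": {
  "commands": [
    [1.7, 0, 0, 0.05, 0, 0, 0],
    [2.6, 0, 0, 0.05, 0, 0, 0],
    [3.2, 0, 0, 0.05, 0, 0, 0],
    [4, 0, 0, 0.05, 0, 0, 0],
    [4, 0, 0, 0.05, 0, 0, 0],
    [4, 0, 0, -1, 0, 0, 0],
    [4, 0, 0, -4, 0, 0, 0],
    [5, 0, 0, -9, 0, 0, 0]
  ]
}}

```text
clock: 39.05
tool_pos: [0.55, -0.0028, 0.1977]
orientation: [179.8, -0.1, -96.0]
force: [0.9, 0.4, -0.3]
opening: 0.0456
```

Request:
{"name": "move_arm", "arguments": {
  "commands": [
    [8.7, -3, 0, -4, 0, 0, 0],
    [8.7, -6, 0, -9, 0, 0, 0],
    [8.7, -7, 0, -9, 0, 0, 0],
    [8.7, -7, 0, -9, 0, 0, 0],
    [8.7, -7, 0, -9, 0, 0, 0],
    [8.7, -7, 0, -9, 0, 0, 0],
    [8.7, -7, 0, -9, 0, 0, 0],
    [8.7, -7, 0, -9, 0, 0, 0]
  ]
}}

```text
clock: 40.05
tool_pos: [0.5584, 0.0667, 0.2873]
orientation: [180.0, -0.0, -96.0]
force: [0.1, 0.5, 0.4]
opening: 0.0868
```

```bash
python3 - <<'E'
from h import *
c=after([.55112,-.0002,.18,-96.019],[.1,0,7.1]);print("weight cmd",c);c=after(c,[-7,0,-18]);print(c)
w=snap("wrist","i1");s=snap("scene"); a=s["frame"][120:270,200:370,::-1]; cv2.imwrite("pics/i1s.png",cv2.resize(a,None,fx=4,fy=4))
o=sensors.get_obs();print(o["tool_pos"],o["clock"])
goto(c,[.54625,-.3842,.28,-101.519])
E
```

```text
weight cmd [np.float64(0.55102), np.float64(-0.00119), np.float64(0.109), -96.019]
[np.float64(0.55836), np.float64(0.06842), np.float64(0.289), -96.019]
[0.55839685 0.06687829 0.28745036] 40.15
shift cm [45.14 -3.54  0.9 ] turn [-0.    -0.     0.096]
```

View pics/i1.png

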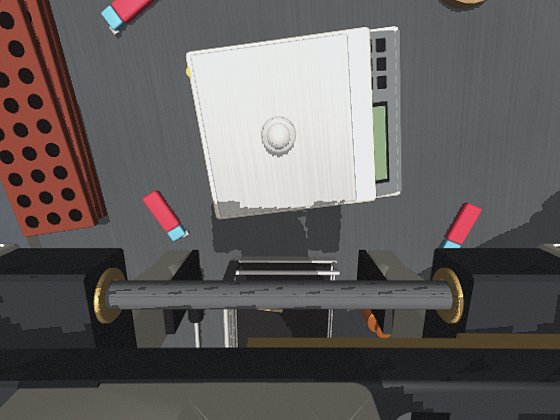

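View pics/i1s.png

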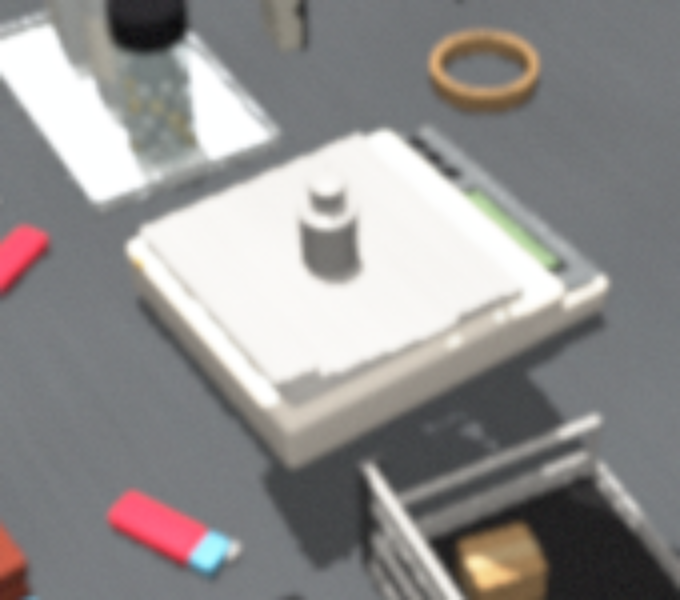

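The weight stands upright on the pan, with its disc at about (279,136) in the wrist view. I'll check how well it is centred.

```bash
python3 - <<'E'
from h import *
w=load("wrist");a=w["frame"][20:225,180:405,::-1];cv2.imwrite("pics/i2.png",cv2.resize(a,None,fx=2.9,fy=2.9))
E
```

```text
(no output)
```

View pics/i2.png

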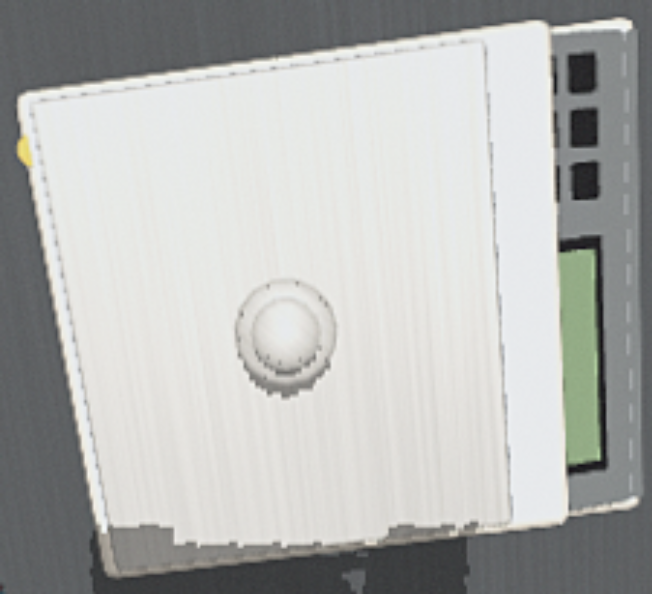

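```bash
python3 - <<'E'
from h import *
w=load("wrist")
W=lambda p:[180+(p[0]+.5)/2.9-.5,20+(p[1]+.5)/2.9-.5]
X=onz(w,[W(p) for p in [(38,100),(484,40),(512,524),(105,572)]],.062);print(X.round(4),((X[0]+X[2])/2).round(4))
print("weight",onz(w,[W((286,328))],.105),onz(w,[W((286,333))],.128))
E
```

```text
[[ 0.6371 -0.0951  0.062 ]
 [ 0.4658 -0.0974  0.062 ]
 [ 0.462   0.0913  0.062 ]
 [ 0.642   0.094   0.062 ]] [ 0.5496 -0.0019  0.062 ]
weight [[ 0.55126369 -0.00174056  0.105     ]] [[ 5.51422344e-01 -3.79065153e-04  1.28000000e-01]]
```

The weight is within 2 mm of the pan's centre. Returning the tin first.

Request:
{"name": "move_arm", "arguments": {
  "commands": [
    [8.7, 4, -0.3, 0, 0, 0, 0],
    [8.7, 10, -0.8, 0, 0, 0, 0.02],
    [8.7, 16, -1.3, 0, 0, 0, 0.04],
    [8.7, 22, -1.8, 0, 0, 0, 0.06],
    [8.7, 28, -2.2, 0, 0, 0, 0.08],
    [8.7, 34, -2.7, 0, 0, 0, 0.096],
    [8.7, 40, -3.1, 0, 0, 0, 0.096],
    [8.7, 45.1, -3.5, 0, 0, 0, 0.096]
  ]
}}

```text
clock: 41.15
tool_pos: [0.5455, -0.3875, 0.2874]
orientation: [180.0, -0.0, -101.6]
force: [0.3, 1.1, 0.6]
opening: 0.0869
```

```bash
python3 - <<'E'
from h import *
c=after([.55836,.06842,.289,-96.019],[45.1,-3.5,0],.096);print(c)
goto(c,[.54625,-.3842,.0845,-101.519])
o=sensors.get_obs();print(o["tool_pos"],o["orientation"])
E
```

```text
[np.float64(0.54588), np.float64(-0.38376), np.float64(0.289), -101.519]
shift cm [ 0.04 -0.05 20.45] turn [0. 0. 0.]
[ 0.54550234 -0.38745721  0.28739701] [ 1.79995326e+02 -4.66486999e-03 -1.01552212e+02]
```

Request:
{"name": "move_arm", "arguments": {
  "commands": [
    [8.7, 0, 0, 0, 0, 0, 0],
    [8.7, 0, -0.1, 3, 0, 0, 0],
    [8.7, 0, -0.1, 8, 0, 0, 0],
    [8.7, 0, -0.1, 13, 0, 0, 0],
    [8.7, 0, -0.1, 17, 0, 0, 0],
    [8.7, 0, -0.1, 19.5, 0, 0, 0],
    [8.7, 0, -0.1, 20.4, 0, 0, 0],
    [8.7, 0, -0.1, 20.4, 0, 0, 0]
  ]
}}

```text
clock: 42.15
tool_pos: [0.5471, -0.3851, 0.0837]
orientation: [180.0, -0.0, -101.5]
force: [-0.2, 0.1, 0.8]
opening: 0.0869
```

Request:
{"name": "move_arm", "arguments": {
  "commands": [
    [6, 0, 0, 0, 0, 0, 0],
    [5, 0, 0, 0, 0, 0, 0],
    [4.5, 0, 0, 0, 0, 0, 0],
    [4.1, 0, 0, 0, 0, 0, 0],
    [3.7, 0, 0, 0, 0, 0, 0],
    [3.2, 0, 0, 0, 0, 0, 0],
    [3.2, 0, 0, 0, 0, 0, 0],
    [3.2, 0, 0, 0, 0, 0, 0]
  ]
}}

```text
clock: 43.15
tool_pos: [0.5469, -0.3854, 0.0836]
orientation: [-180.0, -0.0, -101.5]
force: [-0.3, -0.2, 0.5]
opening: 0.0399
```

```bash
python3 - <<'E'
from h import *
c=after([.54588,-.38376,.289,-101.519],[0,-.1,20.4]);print(c)
o=sensors.get_obs();print(o["tool_pos"],o["orientation"],o["opening"],o["force"])
goto(c,[.52634,.23423,.30,-101.519])
E
```

```text
[np.float64(0.54686), np.float64(-0.38396), np.float64(0.085), -101.519]
[ 0.54691551 -0.38540121  0.08358307] [-1.79998656e+02 -2.87647399e-03 -1.01516264e+02] 0.03992830984698985 [-0.29434693 -0.18256667  0.47350507]
shift cm [-60.16  14.36 -21.5 ] turn [0. 0. 0.]
```

Request:
{"name": "move_arm", "arguments": {
  "commands": [
    [3.2, 0, 0, -2, 0, 0, 0],
    [3.2, 0, 0, -6, 0, 0, 0],
    [3.2, 0, 0, -11, 0, 0, 0],
    [3.2, 0, 0, -16, 0, 0, 0],
    [3.2, -1, 0.2, -20.5, 0, 0, 0],
    [3.2, -4, 1, -21.5, 0, 0, 0],
    [3.2, -9, 2.1, -21.5, 0, 0, 0],
    [3.2, -14, 3.3, -21.5, 0, 0, 0]
  ]
}}

```text
clock: 44.15
tool_pos: [0.5419, -0.2402, 0.2977]
orientation: [179.9, 0.0, -101.6]
force: [0.4, 0.5, -1.6]
opening: 0.0396
```

Request:
{"name": "move_arm", "arguments": {
  "commands": [
    [3.2, -5, 1.2, 0, 0, 0, 0],
    [3.2, -10, 2.4, 0, 0, 0, 0],
    [3.2, -16, 3.8, 0, 0, 0, 0],
    [3.2, -22, 5.3, 0, 0, 0, 0],
    [3.2, -28, 6.7, 0, 0, 0, 0],
    [3.2, -34, 8.1, 0, 0, 0, 0],
    [3.2, -39, 9.4, 0, 0, 0, 0],
    [3.2, -43, 10.3, 0, 0, 0, 0]
  ]
}}

```text
clock: 45.15
tool_pos: [0.5265, 0.2024, 0.2979]
orientation: [179.9, -0.0, -101.5]
force: [1.2, -0.7, -3.1]
opening: 0.0398
```

```bash
python3 - <<'E'
from h import *
c=after([.54686,-.38396,.085,-101.519],[-57,13.6,-21.5]);print(c)
o=sensors.get_obs();print(o["tool_pos"],o["orientation"],o["opening"],o["force"])
goto(c,[.52634,.23423,.0895,-101.519])
E
```

```text
[np.float64(0.52742), np.float64(0.20172), np.float64(0.3), -101.519]
[0.52649548 0.20239441 0.29787258] [ 1.79936333e+02 -2.09529892e-02 -1.01453288e+02] 0.039818560769589194 [ 1.23479477 -0.74082864 -3.06746986]
shift cm [-3.16  0.76 21.05] turn [0. 0. 0.]
```

Request:
{"name": "move_arm", "arguments": {
  "commands": [
    [3.2, -2, 0.5, 0.5, 0, 0, 0],
    [3.2, -3.1, 0.8, 3, 0, 0, 0],
    [3.2, -3.1, 0.8, 8, 0, 0, 0],
    [3.2, -3.1, 0.8, 13, 0, 0, 0],
    [3.2, -3.1, 0.8, 17, 0, 0, 0],
    [3.2, -3.1, 0.8, 19.7, 0, 0, 0],
    [3.2, -3.1, 0.8, 20.8, 0, 0, 0],
    [3.2, -3.1, 0.8, 21, 0, 0, 0]
  ]
}}

```text
clock: 46.15
tool_pos: [0.5258, 0.2319, 0.0882]
orientation: [180.0, -0.0, -101.5]
force: [-0.2, 0.6, -1.9]
opening: 0.0398
```

Request:
{"name": "move_arm", "arguments": {
  "commands": [
    [3.2, 0, 0, 0.1, 0, 0, 0],
    [3.2, 0, 0, 0.2, 0, 0, 0],
    [3.2, 0, 0, 0.25, 0, 0, 0],
    [3.2, 0, 0, 0.3, 0, 0, 0],
    [3.2, 0, 0, 0.3, 0, 0, 0],
    [3.2, 0, 0, 0.3, 0, 0, 0],
    [3.2, 0, 0, 0.3, 0, 0, 0],
    [3.2, 0, 0, 0.3, 0, 0, 0]
  ]
}}

```text
clock: 47.15
tool_pos: [0.526, 0.2325, 0.0865]
orientation: [-180.0, 0.0, -101.5]
force: [-2.9, -0.2, 6.0]
opening: 0.0399
```

Request:
{"name": "move_arm", "arguments": {
  "commands": [
    [4.3, 0, 0, 0, 0, 0, 0],
    [5.2, 0, 0, 0, 0, 0, 0],
    [8.7, 0, 0, 0, 0, 0, 0],
    [8.7, 0, 0, 0, 0, 0, 0],
    [8.7, 0, 0, -3, 0, 0, 0],
    [8.7, 0, 0, -8, 0, 0, 0],
    [8.7, 0, 0, -14, 0, 0, 0],
    [8.7, 0, 0, -20, 0, 0, 0]
  ]
}}

```text
clock: 48.15
tool_pos: [0.5255, 0.2321, 0.2874]
orientation: [180.0, -0.0, -101.5]
force: [1.2, 0.6, -0.7]
opening: 0.087
```

```bash
python3 - <<'E'
from h import *
c=after([.52742,.20172,.3,-101.519],[-3.1,.8,1.3]);print(c)
o=sensors.get_obs();print(o["tool_pos"],o["clock"])
goto(c,[.54961,-.30697,.287,-96.019])
s=snap("scene"); a=s["frame"][80:350,160:430,::-1]; cv2.imwrite("pics/j1.png",cv2.resize(a,None,fx=2.2,fy=2.2))
E
```

```text
[np.float64(0.52577), np.float64(0.23369), np.float64(0.287), -101.519]
[0.52553509 0.23205301 0.28744517] 48.15
shift cm [ 52.5  -13.13  -0.  ] turn [ 0.     0.    -0.096]
```

View pics/j1.png

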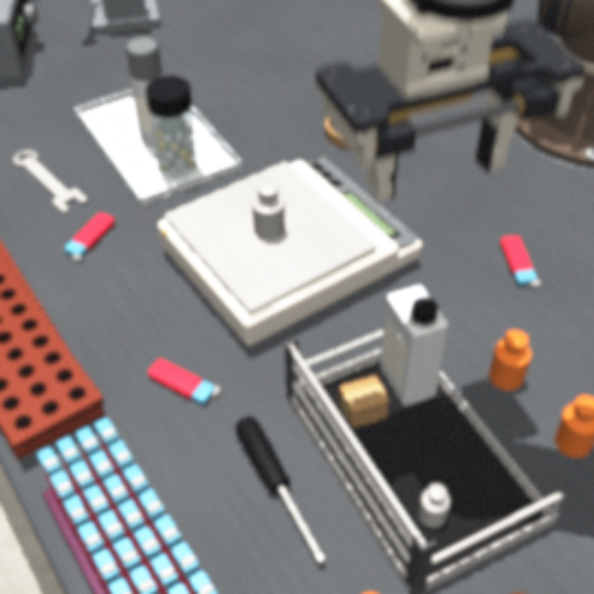

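The tin is back and upright, and the weight is undisturbed. Now the can.

Request:
{"name": "move_arm", "arguments": {
  "commands": [
    [8.7, 4, -1, 0, 0, 0, 0],
    [8.7, 10, -2.5, 0, 0, 0, -0.02],
    [8.7, 16, -4, 0, 0, 0, -0.04],
    [8.7, 22, -5.5, 0, 0, 0, -0.06],
    [8.7, 28, -7, 0, 0, 0, -0.08],
    [8.7, 34, -8.5, 0, 0, 0, -0.096],
    [8.7, 40, -10, 0, 0, 0, -0.096],
    [8.7, 46, -11.5, 0, 0, 0, -0.096]
  ]
}}

```text
clock: 49.2
tool_pos: [0.5464, -0.2435, 0.2856]
orientation: [-180.0, 0.0, -96.0]
force: [2.3, 1.1, -0.7]
opening: 0.0865
```

```bash
python3 - <<'E'
from h import *
c=after([.52577,.23369,.287,-101.519],[46,-11.5,0],-.096);print(c)
goto(c,[.54961,-.30697,.1185,-96.019])
E
```

```text
[np.float64(0.5466), np.float64(-0.24001), np.float64(0.287), -96.019]
shift cm [ 6.63 -1.   16.85] turn [0. 0. 0.]
```

Request:
{"name": "move_arm", "arguments": {
  "commands": [
    [8.7, 4, -0.6, 0, 0, 0, 0],
    [8.7, 6.6, -1, 1, 0, 0, 0],
    [8.7, 6.6, -1, 5, 0, 0, 0],
    [8.7, 6.6, -1, 10, 0, 0, 0],
    [8.7, 6.6, -1, 14, 0, 0, 0],
    [8.7, 6.6, -1, 16, 0, 0, 0],
    [8.7, 6.6, -1, 16.8, 0, 0, 0],
    [8.7, 6.6, -1, 16.8, 0, 0, 0]
  ]
}}

```text
clock: 50.2
tool_pos: [0.5497, -0.3081, 0.1175]
orientation: [180.0, -0.0, -96.0]
force: [-0.2, -0.3, 0.5]
opening: 0.0869
```

Request:
{"name": "move_arm", "arguments": {
  "commands": [
    [6, 0, 0, 0, 0, 0, 0],
    [5, 0, 0, 0, 0, 0, 0],
    [4.5, 0, 0, 0, 0, 0, 0],
    [4.1, 0, 0, 0, 0, 0, 0],
    [3.7, 0, 0, 0, 0, 0, 0],
    [3.4, 0, 0, 0, 0, 0, 0],
    [3.4, 0, 0, 0, 0, 0, 0],
    [3.4, 0, 0, 0, 0, 0, 0]
  ]
}}

```text
clock: 51.2
tool_pos: [0.5498, -0.3081, 0.1176]
orientation: [-180.0, -0.0, -96.0]
force: [0.1, -0.5, 1.1]
opening: 0.0422
```

```bash
python3 - <<'E'
from h import *
c=after([.5466,-.24001,.287,-96.019],[6.6,-1,16.8]);print(c)
o=sensors.get_obs();print(o["tool_pos"],o["orientation"],o["opening"],o["force"])
goto(c,[.53663,.31382,.3,-96.019])
E
```

```text
[np.float64(0.54962), np.float64(-0.30669), np.float64(0.119), -96.019]
[ 0.54976481 -0.30812546  0.11758033] [-1.79992625e+02 -3.57410387e-03 -9.60137234e+01] 0.04218149889301644 [ 0.09723331 -0.54057349  1.1213079 ]
shift cm [-61.57   7.8  -18.1 ] turn [0. 0. 0.]
```

Request:
{"name": "move_arm", "arguments": {
  "commands": [
    [3.4, 0, 0, -2, 0, 0, 0],
    [3.4, 0, 0, -6, 0, 0, 0],
    [3.4, 0, 0, -11, 0, 0, 0],
    [3.4, 0, 0, -16, 0, 0, 0],
    [3.4, -2, 0.3, -18.1, 0, 0, 0],
    [3.4, -6, 0.8, -18.1, 0, 0, 0],
    [3.4, -11, 1.4, -18.1, 0, 0, 0],
    [3.4, -16, 2, -18.1, 0, 0, 0]
  ]
}}

```text
clock: 52.2
tool_pos: [0.5459, -0.1455, 0.298]
orientation: [179.9, 0.0, -96.1]
force: [1.1, 0.4, -2.1]
opening: 0.0424
```

Request:
{"name": "move_arm", "arguments": {
  "commands": [
    [3.4, -5, 0.6, 0, 0, 0, 0],
    [3.4, -10, 1.3, 0, 0, 0, 0],
    [3.4, -16, 2, 0, 0, 0, 0],
    [3.4, -22, 2.8, 0, 0, 0, 0],
    [3.4, -28, 3.6, 0, 0, 0, 0],
    [3.4, -34, 4.3, 0, 0, 0, 0],
    [3.4, -39, 5, 0, 0, 0, 0],
    [3.4, -43, 5.5, 0, 0, 0, 0]
  ]
}}

```text
clock: 53.2
tool_pos: [0.5361, 0.2885, 0.2979]
orientation: [179.9, -0.0, -96.0]
force: [1.0, -0.4, -1.3]
opening: 0.0424
```

```bash
python3 - <<'E'
from h import *
c=after([.54962,-.30669,.119,-96.019],[-59,7.5,-18.1]);print(c)
o=sensors.get_obs();print(o["tool_pos"],o["orientation"],o["opening"],o["force"])
goto(c,[.5367,.3140,.1225,-96.019])
E
```

```text
[np.float64(0.5369), np.float64(0.28792), np.float64(0.3), -96.019]
[0.53612621 0.28850317 0.29785664] [ 1.79940863e+02 -3.65565545e-02 -9.59595281e+01] 0.04238947795026703 [ 1.03455212 -0.4333639  -1.26093063]
shift cm [-2.59  0.29 17.75] turn [0. 0. 0.]
```

Request:
{"name": "move_arm", "arguments": {
  "commands": [
    [3.4, -1.5, 0.2, 0.3, 0, 0, 0],
    [3.4, -2.6, 0.3, 2, 0, 0, 0],
    [3.4, -2.6, 0.3, 6, 0, 0, 0],
    [3.4, -2.6, 0.3, 10.5, 0, 0, 0],
    [3.4, -2.6, 0.3, 14.5, 0, 0, 0],
    [3.4, -2.6, 0.3, 16.8, 0, 0, 0],
    [3.4, -2.6, 0.3, 17.5, 0, 0, 0],
    [3.4, -2.6, 0.3, 17.7, 0, 0, 0]
  ]
}}

```text
clock: 54.2
tool_pos: [0.5369, 0.3121, 0.1214]
orientation: [180.0, -0.0, -96.0]
force: [-0.3, 0.3, -0.7]
opening: 0.0427
```

Request:
{"name": "move_arm", "arguments": {
  "commands": [
    [3.4, 0, 0, 0.1, 0, 0, 0],
    [3.4, 0, 0, 0.2, 0, 0, 0],
    [3.4, 0, 0, 0.25, 0, 0, 0],
    [3.4, 0, 0, 0.3, 0, 0, 0],
    [3.4, 0, 0, 0.3, 0, 0, 0],
    [3.4, 0, 0, 0.3, 0, 0, 0],
    [3.4, 0, 0, 0.3, 0, 0, 0],
    [3.4, 0, 0, 0.3, 0, 0, 0]
  ]
}}

```text
clock: 55.2
tool_pos: [0.5374, 0.3133, 0.1205]
orientation: [-179.9, 0.1, -96.0]
force: [-2.0, -1.1, 8.2]
opening: 0.0423
```

Request:
{"name": "move_arm", "arguments": {
  "commands": [
    [4.6, 0, 0, -0.1, 0, 0, 0],
    [5.5, 0, 0, -0.1, 0, 0, 0],
    [8.7, 0, 0, 0, 0, 0, 0],
    [8.7, 0, 0, 0, 0, 0, 0],
    [8.7, 0, 0, -3, 0, 0, 0],
    [8.7, 0, 0, -8, 0, 0, 0],
    [8.7, 0, 0, -13, 0, 0, 0],
    [8.7, 0, 0, -17, 0, 0, 0]
  ]
}}

```text
clock: 56.2
tool_pos: [0.5369, 0.3128, 0.2908]
orientation: [-179.9, 0.1, -96.0]
force: [0.5, 1.0, -0.4]
opening: 0.0869
```

```bash
python3 - <<'E'
from h import *
c=after([.5369,.28792,.3,-96.019],[-2.6,.3,1.0]);print(c)
goto(c,[.55407,-.22977,.29,-96.019])
s=snap("scene"); a=s["frame"][80:350,160:430,::-1]; cv2.imwrite("pics/k1.png",cv2.resize(a,None,fx=2.2,fy=2.2))
E
```

```text
[np.float64(0.53664), np.float64(0.31409), np.float64(0.29), -96.019]
shift cm [53.9  -7.44 -0.  ] turn [0. 0. 0.]
```

View pics/k1.png

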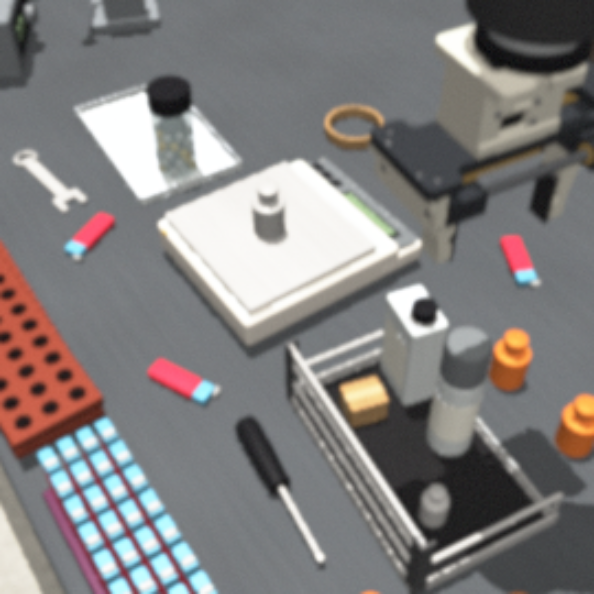

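The can and tin stand upright in their places, so the jar is next.

Request:
{"name": "move_arm", "arguments": {
  "commands": [
    [8.7, 4, -0.6, 0, 0, 0, 0],
    [8.7, 10, -1.4, 0, 0, 0, 0],
    [8.7, 16, -2.2, 0, 0, 0, 0],
    [8.7, 22, -3, 0, 0, 0, 0],
    [8.7, 28, -3.9, 0, 0, 0, 0],
    [8.7, 34, -4.7, 0, 0, 0, 0],
    [8.7, 40, -5.5, 0, 0, 0, 0],
    [8.7, 46, -6.4, 0, 0, 0, 0]
  ]
}}

```text
clock: 57.25
tool_pos: [0.5518, -0.1534, 0.2885]
orientation: [-180.0, 0.0, -96.0]
force: [1.0, -0.1, -0.4]
opening: 0.087
```

Request:
{"name": "move_arm", "arguments": {
  "commands": [
    [8.7, 4, -0.5, 0, 0, 0, 0],
    [8.7, 7.9, -1, 1, 0, 0, 0],
    [8.7, 7.9, -1, 5, 0, 0, 0],
    [8.7, 7.9, -1, 10, 0, 0, 0],
    [8.7, 7.9, -1, 15, 0, 0, 0],
    [8.7, 7.9, -1, 17.7, 0, 0, 0],
    [8.7, 7.9, -1, 18.6, 0, 0, 0],
    [8.7, 7.9, -1, 18.6, 0, 0, 0]
  ]
}}

```text
clock: 58.25
tool_pos: [0.5539, -0.2312, 0.1026]
orientation: [180.0, -0.0, -96.0]
force: [0.3, 0.4, 0.9]
opening: 0.087
```

Request:
{"name": "move_arm", "arguments": {
  "commands": [
    [7.5, 0, 0, 0, 0, 0, 0],
    [6.6, 0, 0, 0, 0, 0, 0],
    [6.2, 0, 0, 0, 0, 0, 0],
    [5.9, 0, 0, 0, 0, 0, 0],
    [5.6, 0, 0, 0, 0, 0, 0],
    [5.2, 0, 0, 0, 0, 0, 0],
    [5, 0, 0, 0, 0, 0, 0],
    [5, 0, 0, 0, 0, 0, 0]
  ]
}}

```text
clock: 59.25
tool_pos: [0.5542, -0.2312, 0.1028]
orientation: [-180.0, -0.0, -96.0]
force: [1.0, 1.1, 3.2]
opening: 0.0573
```

```bash
python3 - <<'E'
from h import *
c=after([.53664,.31409,.29,-96.019],[53.9,-7.4,18.6]);print(c)
o=sensors.get_obs();print(o["tool_pos"],o["orientation"],o["opening"],o["force"])
goto(c,[.54816,.39128,.29,-96.019])
E
```

```text
[np.float64(0.55371), np.float64(-0.2297), np.float64(0.104), -96.019]
[ 0.55420054 -0.23115145  0.10284702] [-1.79951124e+02 -8.28746954e-03 -9.60018997e+01] 0.057317781736675004 [0.97407917 1.11791928 3.23047597]
shift cm [-61.7    7.06 -18.6 ] turn [0. 0. 0.]
```

Request:
{"name": "move_arm", "arguments": {
  "commands": [
    [5, 0, 0, -2, 0, 0, 0],
    [5, 0, 0, -6, 0, 0, 0],
    [5, 0, 0, -11, 0, 0, 0],
    [5, 0, 0, -16, 0, 0, 0],
    [5, -2, 0.2, -19.6, 0, 0, 0],
    [5, -6, 0.7, -19.6, 0, 0, 0],
    [5, -11, 1.3, -19.6, 0, 0, 0],
    [5, -16, 1.8, -19.6, 0, 0, 0]
  ]
}}

```text
clock: 60.25
tool_pos: [0.5511, -0.0687, 0.297]
orientation: [179.8, 0.0, -96.1]
force: [0.5, 1.4, -3.8]
opening: 0.0574
```

Request:
{"name": "move_arm", "arguments": {
  "commands": [
    [5, -5, 0.6, 0, 0, 0, 0],
    [5, -10, 1.2, 0, 0, 0, 0],
    [5, -16, 1.8, 0, 0, 0, 0],
    [5, -22, 2.5, 0, 0, 0, 0],
    [5, -28, 3.2, 0, 0, 0, 0],
    [5, -34, 3.9, 0, 0, 0, 0],
    [5, -39, 4.5, 0, 0, 0, 0],
    [5, -43, 4.9, 0, 0, 0, 0]
  ]
}}

```text
clock: 61.25
tool_pos: [0.5475, 0.3643, 0.2964]
orientation: [179.8, -0.1, -96.0]
force: [0.3, -0.1, -4.2]
opening: 0.057
```

```bash
python3 - <<'E'
from h import *
c=after([.55371,-.2297,.104,-96.019],[-59,6.7,-19.6]);print(c)
o=sensors.get_obs();print(o["tool_pos"],o["orientation"],o["opening"],o["force"])
goto(c,[.548,.3915,.108,-96.019])
E
```

```text
[np.float64(0.54895), np.float64(0.36407), np.float64(0.3), -96.019]
[0.54750508 0.36427414 0.29639031] [ 1.79818726e+02 -1.46001560e-01 -9.59712415e+01] 0.05699300179077524 [ 0.27961525 -0.11317615 -4.16375762]
shift cm [-2.72  0.38 19.2 ] turn [0. 0. 0.]
```

Request:
{"name": "move_arm", "arguments": {
  "commands": [
    [5, -1.5, 0.2, 0, 0, 0, 0],
    [5, -2.7, 0.3, 1.5, 0, 0, 0],
    [5, -2.7, 0.3, 6, 0, 0, 0],
    [5, -2.7, 0.3, 11, 0, 0, 0],
    [5, -2.7, 0.3, 15.5, 0, 0, 0],
    [5, -2.7, 0.3, 18, 0, 0, 0],
    [5, -2.7, 0.3, 18.9, 0, 0, 0],
    [5, -2.7, 0.3, 19.1, 0, 0, 0]
  ]
}}

```text
clock: 62.25
tool_pos: [0.5489, 0.3892, 0.1072]
orientation: [180.0, -0.0, -96.0]
force: [0.3, 0.1, -3.7]
opening: 0.0573
```

Request:
{"name": "move_arm", "arguments": {
  "commands": [
    [5, 0, 0, 0.1, 0, 0, 0],
    [5, 0, 0, 0.2, 0, 0, 0],
    [5, 0, 0, 0.3, 0, 0, 0],
    [5, 0, 0, 0.35, 0, 0, 0],
    [5, 0, 0, 0.35, 0, 0, 0],
    [5, 0, 0, 0.35, 0, 0, 0],
    [5, 0, 0, 0.35, 0, 0, 0],
    [5, 0, 0, 0.35, 0, 0, 0]
  ]
}}

```text
clock: 63.25
tool_pos: [0.5493, 0.3904, 0.1058]
orientation: [-179.9, 0.1, -96.0]
force: [-3.0, -0.7, 4.9]
opening: 0.0575
```

Landed at the target. Releasing and retreating upward, back to the place of the first bay view.

Request:
{"name": "move_arm", "arguments": {
  "commands": [
    [6, 0, 0, 0, 0, 0, 0],
    [6.8, 0, 0, 0, 0, 0, 0],
    [8.7, 0, 0, 0, 0, 0, 0],
    [8.7, 0, 0, 0, 0, 0, 0],
    [8.7, 0, 0, -3, 0, 0, 0],
    [8.7, 0, 0, -9, 0, 0, 0],
    [8.7, 0, 0, -15, 0, 0, 0],
    [8.7, 0, 0, -21, 0, 0, 0]
  ]
}}

```text
clock: 64.25
tool_pos: [0.5486, 0.3896, 0.3161]
orientation: [-180.0, 0.0, -96.0]
force: [0.0, 0.4, 0.2]
opening: 0.0871
```

Request:
{"name": "move_arm", "arguments": {
  "commands": [
    [8.7, 0, -1, -3, 0, 0, 0],
    [8.7, 0, -1.1, -4.5, 0, 0, 0],
    [8.7, 0, -1.1, -4.5, 0, 0, 0],
    [8.7, 0, -1.1, -4.5, 0, 0, 0],
    [8.7, 0, -1.1, -4.5, 0, 0, 0],
    [8.7, 0, -1.1, -4.5, 0, 0, 0],
    [8.7, 0, -1.1, -4.5, 0, 0, 0],
    [8.7, 0, -1.1, -4.5, 0, 0, 0]
  ]
}}

```text
clock: 65.25
tool_pos: [0.5597, 0.3887, 0.359]
orientation: [180.0, -0.0, -96.0]
force: [0.9, 0.3, -0.0]
opening: 0.0867
```

```bash
python3 - <<'E'
from h import *
w=snap("wrist");o=sensors.get_obs();print(o["tool_pos"],o["clock"])
s=snap("scene","l_scene")
a=w["frame"][5:220,185:330,::-1]; b=dict(np.load("w_bay.npz"))["frame"][5:220,185:330,::-1]
cv2.imwrite("pics/l1.png",cv2.resize(np.hstack([b,a]),None,fx=2.75,fy=2.75,interpolation=cv2.INTER_CUBIC))
E
```

```text
[0.55973723 0.38869416 0.35901539] 65.3
```

View pics/l1.png

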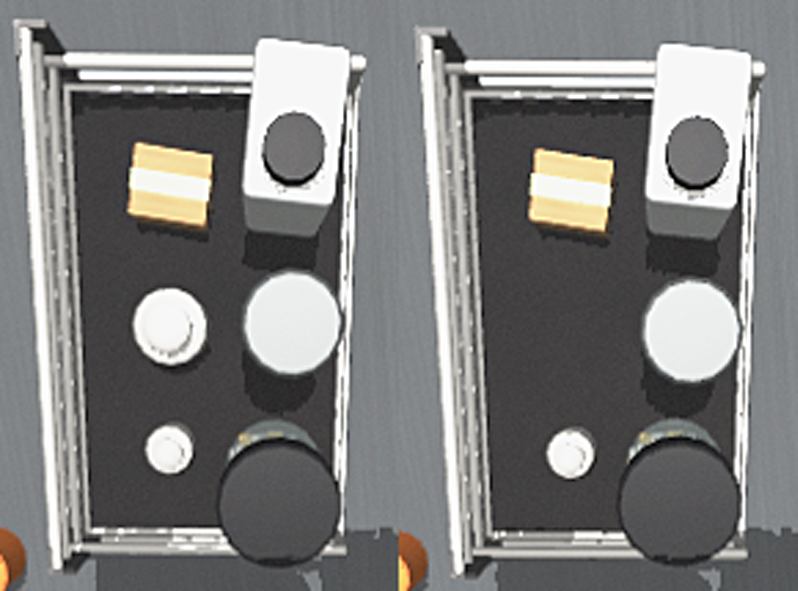

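View pics/l_scene.png

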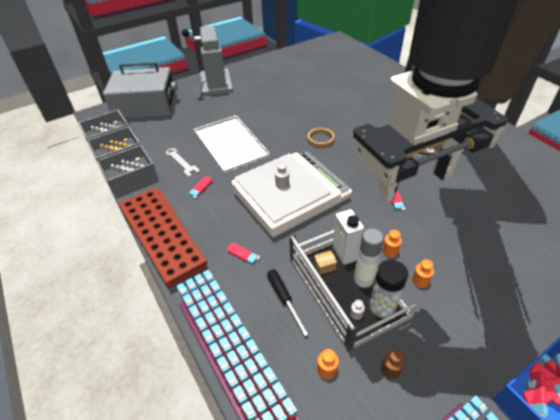

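The before and after views match: everything has shifted by the same few pixels, because the camera pose differs slightly. I'll put numbers on that and hand in.

```bash
python3 - <<'E'
from h import *
w=load("wrist");b=dict(np.load("w_bay.npz"))
W=lambda p:[185+(p[0]+.5)/2.75-.5,5+(p[1]+.5)/2.75-.5]
for n,p,q,z in [("jar",(279,502),(280,501),.136),("can",(293,322),(292,330),.158),("tincap",(294,147),(297,152),.138),("small",(168,446),(171,452),.052),("carton",(171,185),(171,190),.036)]:
    print(n,((onz(w,[W(q)],z)-onz(b,[W(p)],z))*1000).round(1))
o=sensors.get_obs();print(o["qvel"].round(2),o["force"].round(1),o["clock"])
print(job.close_job())
E
```

```text
jar [[ 0.3 -3.2  0. ]]
can [[1.2 0.1 0. ]]
tincap [[-0.6 -1.1  0. ]]
small [[-0.3  0.5  0. ]]
carton [[ 0.9 -0.7  0. ]]
[-0.01  0.02 -0.01 -0.05  0.03  0.03] [-0.6 -0.4 -0.8] 65.35
the job is handed in; nothing more can be done
None
```

The job is done and handed in at 65 s on the clock. I set the can, tin and jar on the tray together, put the large weight on the pan, then returned the tin, can and jar to the bay.

- **Large weight:** the wrist camera shows it upright and released, about 2 mm from the middle of the pan. Four estimates of the pan's middle agreed to within 2–3 mm.
- **Can, tin and jar:** compared with the first pictures, the can is off by about 1 mm, the tin by 1 mm and the jar by 3 mm. All three stand upright.
- **Small weight and carton:** within about 1 mm of where they were, which is as fine as I could measure.
- **Arm:** it stands clear above the bay, at rest, with only the sensor's noise showing on the force reading.
- **Checks that disagreed:** some two-view heights came out up to 6 mm off the text, mostly 2–4 mm below it (the small weight's knob was worst). The tool's measured sideways position sat 1–2 mm off the commanded one, up to about 4 mm right after moves. I corrected for this with the measured poses when setting things down.

Nothing failed or fell over.

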